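# Shot of glue for the empty cup

### The arm

A 7-joint arm with a two-finger parallel gripper is mounted at the origin on the work surface. World frame = base frame: x ahead of the robot, y to its left, z up, the work surface at z = 0. Lengths are in m, angles in rad, forces in N, time in s.
With the tool pointing down it reaches from about 0.4 to 0.875 m from the base axis. Payload 19.3 kg.
Tool frame: the origin (TCP) lies on the centre line of the jaws, within the pads' length; the fingertips stand 19 mm ahead of it and the grasp point (between the pads) is the TCP (bot.nose_length is the distance from the TCP to the fingertips, in m); y points along the fingers, z is the direction in which the jaws open and shut, and the axes are right-handed (so a half turn about y gives the same grasp; the last joint's range is limited). The gripper opens to 85 mm and grips with 20 to 120 N. Pads are 22 mm wide; open, the fingers measure 114 mm over their backs; the gripper's body (76 mm by 85 mm) begins 54 mm behind the grasp point. The pads swing forward as they close: fully open they stand 13 mm farther back than shut.
Start: joints at [-1.288, 0.521, -0.036, 1.599, 0.021, 1.021, -0.113], TCP at [0.216, 0.586, 0.25] pointing down, gripper open.
Joint ranges: [-2.91, 2.91], [-0.3, 2.13], [-1.5, 1.42], [0.17, 2.43], [-1.26, 4.41], [0.16, 1.93], [-2.52, 2.52]. Speed limits (rad/s): [1.89, 1.89, 2.39, 2.39, 3.01, 3.01, 3.01].

### API

Orientations are given as [roll, pitch, yaw] about the fixed x, y, z axes, in that order (R = Rz(yaw) Ry(pitch) Rx(roll)).
In Python, from workcell import observe, cams, workorder, bot gives the robot as it stands. The module is installed in compiled form; this text tells all that it offers.
- The arm moves only by the tool apply_moves, never from a script. Its arguments are lists of equal length, an entry for each row: "jaw": the opening, from -1 (shut) to 1 (fully open), so that 0 is half open; "translation": the shift along the world's x, y, z in m, a list of three; "angular": the turn, a rotation vector about the world's x, y, z in degrees, a list of three. In form: {"jaw": [jaw, ...], "translation": [[x, y, z], ...], "angular": [[ax, ay, az], ...]}. A call has 1 to 5 rows; each row is the pose to reach, as a shift and turn from the pose commanded when the call began; what a row does not reach only later rows make up. A row lasts 1/10 s, in which the tool goes at most 50 mm and 8.59 degrees, less where a joint would pass 70% of its speed; a pose out of reach is approached as far as the arm can. A call with a gripper value outside its range is refused whole. The fingers move at their own pace and stop on an object; "newtons" is the grip in N (left out, the last holds). Time passes only in rows, so rows that repeat a pose let the fingers close. It gives the time, the measured TCP pose, the force and the opening at its end, in the units of the state.
- observe(): the state, without advancing time (a new reading comes with each control period).
- cams.grab_frame(name): name is "scene" or "top" or "wrist"; returns a dict with "pixels" (384x512x3 uint8, red, green, blue), "mtx" (3x3 intrinsics, pixels), "R" (3x3) and "t" (3): a world point X has camera coordinates R X + t. Camera axes: x right, y down, z forward; pixel columns grow to the right and rows downward; lengths in m; the calibration is good to about 2 mm. A picture is of the moment at which its call begins. There is no depth.
- workorder.job_done(): hands the job in, once; it reports no verdict.
The state is a dict: "clock": time; "qpos": joint angles; "qd": joint speeds; "joint_efforts": joint torques, N m; "position": TCP position; "tool_rot": TCP orientation; "force": force on the tool from outside, world axes, zero at the start; "moment": the same for the moment, N m; "grip_width": finger opening in m.
Only numpy, scipy, OpenCV 4.12 (cv2) and the standard library are available. Lean on these libraries where they do the work, as an engineer would, in place of code of your own. Each camera call takes 0.05 s, during which the arm holds its last target. There are 200 camera calls.

### The job

One brass cup on the trinket plaque is still empty: slide the plaque flat over the mat until that cup is centred under the nozzle of the glue gun in the bench stand, then squeeze the gun's trigger fully home, hold it in for about a second and let it spring right back out. Then draw the plaque back towards the robot until no part of it is left under the nozzle tip, and leave it lying flat. Do not touch the hot nozzle, do not work the trigger unless the cup is under the nozzle, never lift or tip the plaque, and do not disturb the other things on the table.

Things in the scene. Friction and masses are not known exactly. Their poses are not given: they have to be found in the camera images.
- stand: Bench stand of the glue gun, fixed: black foot plate, steel post, clamp arm holding the gun, LED bar light on top. Origin on the table (z = 0) straight below the nozzle tip; x runs level away from the nozzle, under the barrel, to the post; y level to the side where the handle sticks out; z up. Yaw 0 (x = world x) means that the nozzle points to the robot; yaw is within 0.3 rad of that.
- light (a point): Middle of the LED bar light's underside, 0.290 m above the table, over the gun's handle; stand x 0.115, y 0.045; axes as the stand's. The bar, 24 (x) x 250 (y) x 22 mm, is in the way of a hand held upright over the handle. Its arm runs back to the stand's post (20 mm thick, 0.32 m tall, stand x 0.235, y -0.03) on a foot plate 140 x 150 x 14 mm about the post.
- gun: Cordless hot-glue gun, grey shell, black barrel, clamped on its side; fixed. Origin at the nozzle tip; x back up along the barrel, rising 35 degrees; y level along the handle (the stand's y); z square to both, 35 degrees from vertical, leaning to the nozzle side. Barrel 30 mm thick, x 0.030 to 0.086; shell x 0.081 to 0.173, y -0.022 to 0.020, z +-0.017; glue stick out behind to x 0.236.
- handle (a point): Middle of the gun's handle, gun x 0.126, y 0.062, z 0; axes as the gun's. The handle is a bar 28 (x) x 100 (y) x 30 (z) mm, x 0.112 to 0.140; the trigger stands in front of it (smaller x). Battery foot at its end: x 0.096 to 0.160, y 0.110 to 0.136, z +-0.022. Steel clamp band round the shell: x 0.149 to 0.167, y up to 0.025, z +-0.022.
- squeeze (a point): Where to centre the jaws for the squeeze: gun x 0.1195, y 0.058, z 0; fixed to the gun, axes as the gun's. Squeeze along the gun's x (one finger on the trigger's front, one on the handle's back), fingers pointing along the gun's -z, so tilted 35 degrees. Handle and trigger span x 0.099 to 0.140 (41 mm) when home, 53 mm at rest, 58 mm at y 0.071.
- nozzle: The gun's nozzle, 30 mm long, up to 23 mm thick: hot brass cone with a black sleeve behind it. Its origin is the tip and its axes are the gun's. Not to be touched by the robot or anything else.
- nozzle_tip (a point): The point of the nozzle, 30 mm above the table; glue drops straight down from it. Axes as the gun's.
- trigger (a joint): Angle of the gun's black trigger, rad: 0 out at rest, 0.34 squeezed fully home. A lever 66 mm long, 10 mm thick, 18 mm wide, on a pin at gun x 0.104, y 0.024, parallel to the gun's z; at rest it leans 0.34 rad forward of the gun's y, home it is parallel to the handle. The spring needs about 4 N to start, 13 N to hold home, and throws it back when let go.
- trigger_pad (a point): Middle of the trigger's front face where a finger pulls, 36 mm from its pin; moves with the trigger. At rest at gun x 0.087, y 0.056, z 0; home at x 0.099, y 0.060.
- plaque: Loose cream canvas board, 200 (x) x 140 (y) x 12 mm, 0.2 kg, flat on the mat on felt pads under its corners. Origin: centre of its underside (z = 0); x along its length to the end with the empty cup. Trinkets to 8 mm high along both long sides (|y| 0.028 to 0.066); middle strip |y| < 0.028 bare from x -0.10 to 0.044. Pressed from above with 8 to 20 N it slides with the fingertips.
- cup (a point): Centre of the rim of the empty brass cup: round, 40 mm wide, 5 mm high, at plaque x 0.065, y 0, rim 17 mm above the table. At the start it lies 25 to 80 mm too far in, beyond the nozzle tip along the stand's x, and up to 60 mm to one side. (The smaller brass-rimmed cup is filled with a green stone.)
- tumbler: Blue glass tumbler, 72 mm wide, 140 mm tall, upright; origin under its centre. Bystander.
- scissors: Grey-handled scissors lying flat, 220 mm long, 90 mm wide over the handles, 13 mm high; origin under the pivot, x to the points. Bystander.
- pliers: Black-handled pliers lying flat, 165 mm long, 64 mm wide, 14 mm high; origin under the pivot, x to the jaws. Bystander.
- stick_pot: White pot 68 mm wide, 95 mm tall with spare glue sticks standing in it up to 145 mm; origin under its centre. Bystander.
- foam: Two white foam blocks, one on the other, 120 x 100 x 90 mm together, light; origin under the centre. Bystander.
- button_jar: Clear jar of buttons with a steel lid, 68 mm wide, 74 mm tall; origin under its centre. Bystander.
- card_box: Orange card box, 155 x 105 x 55 mm; origin under its centre. Bystander.

How it is judged:
By the outcome, as a careful person would: the job done as asked, in the order asked, and still so for the second after the job is handed in, with the robot touching nothing.
It also fails if it takes over 62 s, if anything falls off the work surface, if the arm or the gripper's body presses on something with over 40 N, if the wrist force passes 120 N, or if a joint passes its speed limit or range.

## Working session

There is one attempt and no reset: what is moved stays moved. The work goes in short steps, Python scripts to look and compute and a tool call to move; the robot and the scene stay as the last step left them, time stands still between calls to the robot, and variables do not carry over. Pictures are saved under pics/ and viewed, about 8 in all and at most 12, crops included, and the job is handed in when it is done.

Besides the shell and the picture viewer there is one more tool, called after ">>>" as name(argument=value, ...) on one line, values as JSON. apply_moves: Moves the arm, as the interface text tells. Its arguments: {"type":"object","properties":{"jaw":{"type":"array"},"translation":{"type":"array"},"angular":{"type":"array"},"newtons":{"type":"number"}},"required":["jaw","translation","angular"]}

```bash
mkdir -p pics; ls
python3 - <<'E'
from workcell import observe,cams,bot
import cv2,numpy as np
print(observe()); print(bot.nose_length)
for n in("scene","top"):
    f=cams.grab_frame(n); cv2.imwrite(f"pics/{n}0.png",f["pixels"][:,:,::-1]); np.savez(f"{n}0.npz",**f); print(n,f["mtx"].tolist(),f["R"].round(3).tolist(),f["t"].round(3).tolist(), (-f["R"].T@f["t"]).round(3))
E
```

```text
pics
{'clock': 0.0, 'qpos': array([-1.28818653,  0.5220186 , -0.03630903,  1.60001938,  0.02121541,
        1.02110186, -0.11277724]), 'qd': array([-0.00070088, -0.00099656,  0.00104418, -0.00184625,  0.00031642,
        0.00056565,  0.00025216]), 'joint_efforts': array([ 1.69675608e-03, -9.27095819e+01,  1.98134176e+00, -3.69933379e+01,
        1.80371047e-02,  8.13632912e-03, -3.77729089e-05]), 'position': array([0.21589548, 0.58618071, 0.249719  ]), 'tool_rot': array([-1.57195337e+00, -1.05852681e-04, -3.52804617e-01]), 'force': array([-0.0771189 ,  0.24638994, -0.14388744]), 'moment': array([-0.03133881, -0.01230386, -0.02773168]), 'grip_width': 0.08511568340613686}
0.019
scene [[471.84091129107094, 0.0, 252.15753213483174], [0.0, 471.84091129107094, 189.56487327291492], [0.0, 0.0, 1.0]] [[0.861, 0.509, -0.016], [0.29, -0.517, -0.805], [-0.418, 0.688, -0.593]] [-0.469, -0.001, 1.987] [ 1.235 -1.13   1.169]
top [[443.9363392578784, 0.0, 257.9083552882877], [0.0, 443.9363392578784, 188.20048288007638], [0.0, 0.0, 1.0]] [[0.008, -1.0, 0.004], [-0.978, -0.009, -0.209], [0.209, -0.002, -0.978]] [-0.025, 0.561, 1.618] [ 0.212 -0.016  1.699]
```

Run:
```python
import cv2
a=cv2.imread("pics/top0.png");b=cv2.imread("pics/scene0.png")
cv2.imwrite("pics/t0.png",cv2.resize(a,(800,600),interpolation=cv2.INTER_CUBIC));cv2.imwrite("pics/s0.png",cv2.resize(b,(800,600),interpolation=cv2.INTER_CUBIC))
```

```text
(no output)
```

View pics/t0.png

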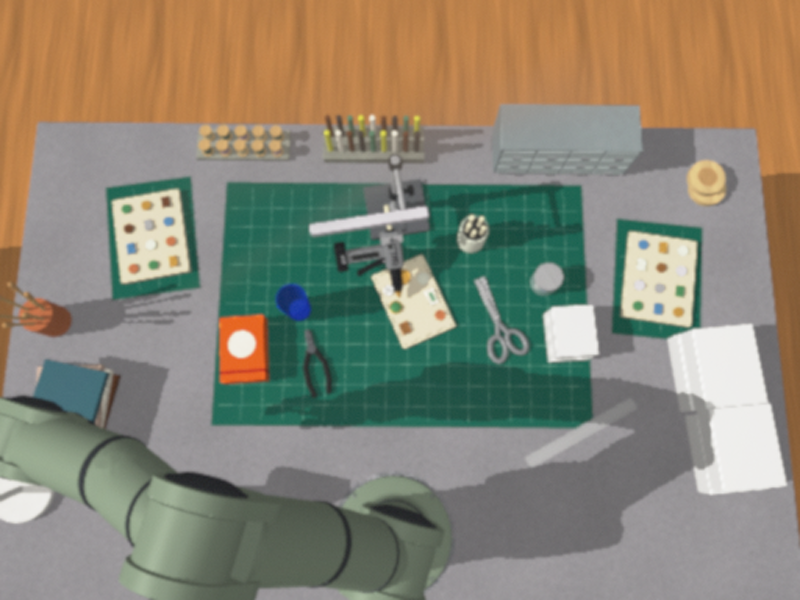

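View pics/s0.png

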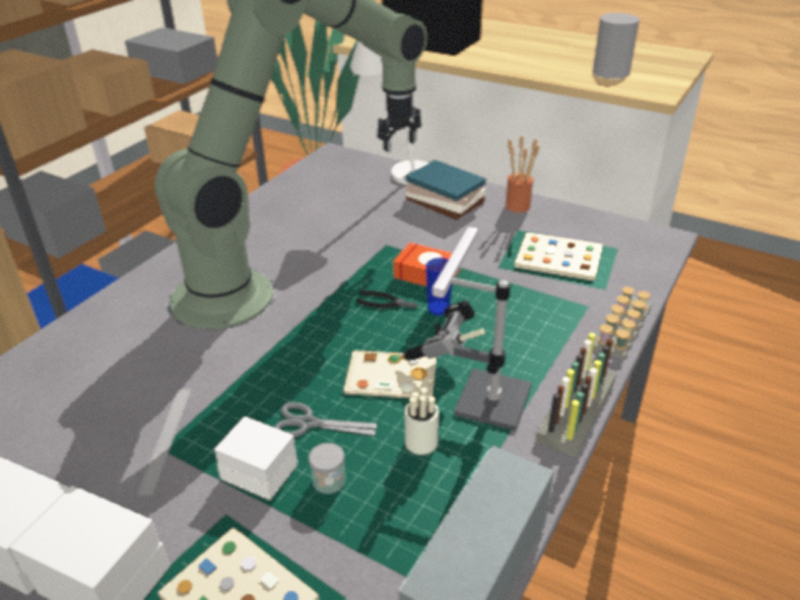

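The top view shows the gun, with its barrel, nozzle and handle pointing left, at about (390,260) of the 800-wide picture. The plaque is at about (413,303) and the light bar at (370,220). The tumbler, pliers and box are on the left, the scissors on the right. The scene view confirms this. Next I crop closer and mask the plaque.

```bash
cat > h.py <<'E'
import numpy as np,cv2
from scipy.spatial.transform import Rotation as Ro
def load(n): return dict(np.load(n+".npz"))
def grab(n,tag):
    from workcell import cams
    f=cams.grab_frame(n); np.savez(tag+".npz",**f); return f
def ray(f,uv):
    d=f["R"].T@np.linalg.inv(f["mtx"])@np.array([*uv,1.]); return -f["R"].T@f["t"], d/np.linalg.norm(d)
def onz(f,uv,z):
    c,d=ray(f,uv); return c+d*(z-c[2])/d[2]
def tri(obs):
    A=np.zeros((3,3));b=np.zeros(3);L=[]
    for f,uv in obs:
        c,d=ray(f,uv);P=np.eye(3)-np.outer(d,d);A+=P;b+=P@c;L.append((c,P))
    X=np.linalg.solve(A,b); return X,[np.linalg.norm(P@(X-c)) for c,P in L]
def proj(f,X):
    p=f["mtx"]@(f["R"]@np.asarray(X)+f["t"]); return p[:2]/p[2]
def crop(f,x0,y0,w,h,s,name):
    im=np.ascontiguousarray(f["pixels"][y0:y0+h,x0:x0+w,::-1]); cv2.imwrite("pics/"+name,cv2.resize(im,None,fx=s,fy=s,interpolation=cv2.INTER_CUBIC))
E
python3 - <<'E'
from h import *
T=load("top0");S=load("scene0")
a=T["pixels"][95:235,180:310,::-1];b=S["pixels"][140:300,200:340,::-1]
a=cv2.resize(np.ascontiguousarray(a),(390,420),interpolation=cv2.INTER_CUBIC); b=cv2.resize(np.ascontiguousarray(b),(390,446),interpolation=cv2.INTER_CUBIC)
c=np.zeros((446,790,3),np.uint8);c[:420,:390]=a;c[:,400:]=b;cv2.imwrite("pics/c1.png",c)
for uv in[(264,193),(254,184),(258,132),(198,146),(274,136),(187,195),(203,234),(302,149)]: print(uv,onz(T,uv,0.012).round(3))
E
```

```text
(264, 193) [ 0.553 -0.044  0.012]
(254, 184) [ 0.588 -0.005  0.012]
(258, 132) [ 0.801 -0.019  0.012]
(198, 146) [0.741 0.219 0.012]
(274, 136) [ 0.785 -0.083  0.012]
(187, 195) [0.542 0.254 0.012]
(203, 234) [0.392 0.187 0.012]
(302, 149) [ 0.732 -0.194  0.012]
```

View pics/c1.png

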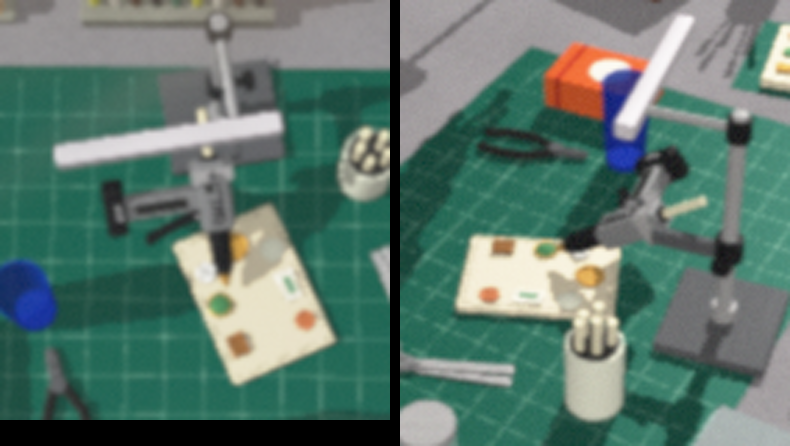

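The crop shows the plaque with yaw of about +25°. Its empty cup is at crop (237,247), the nozzle tip at crop (224,285), and the stand yaw is about +8°. Next I swing the arm in for wrist views.

>>> apply_moves(jaw=[-1,-1,-1,-1,-1], translation=[[0.015,-0.045,0.01],[0.03,-0.09,0.02],[0.045,-0.135,0.03],[0.06,-0.18,0.04],[0.075,-0.225,0.05]], angular=[[0,0,-5],[0,0,-10],[0,0,-15],[0,0,-20],[0,0,-25]])

```text
clock: 0.6
position: [0.2912, 0.3595, 0.3005]
tool_rot: [-1.571, 0.0, -0.793]
force: [1.6, 0.8, 1.0]
grip_width: 0.0121
```

>>> apply_moves(jaw=[-1,-1,-1,-1,-1], translation=[[0.015,-0.045,0],[0.03,-0.09,0],[0.045,-0.135,0],[0.06,-0.18,0],[0.075,-0.225,0]], angular=[[0,0,-4],[0,0,-8],[0,0,-12],[0,0,-16],[0,0,-20]])

```text
clock: 1.1
position: [0.366, 0.1346, 0.3004]
tool_rot: [-1.57, 0.0, -1.141]
force: [0.3, 0.9, 1.0]
grip_width: 0.0002
```

>>> apply_moves(jaw=[-1,-1,-1,-1,-1], translation=[[0.015,-0.045,0],[0.03,-0.09,0],[0.045,-0.135,0],[0.06,-0.17,0],[0.06,-0.17,0]], angular=[[0,0,-4],[0,0,-8],[0,0,-12],[0,0,-14],[0,0,-14]])

```text
clock: 1.6
position: [0.4268, -0.0376, 0.3004]
tool_rot: [-1.57, -0.001, -1.39]
force: [-0.7, 0.3, -0.3]
grip_width: -0.0
```

Run:
```python
from h import *
from workcell import observe
o=observe();print(o["clock"],o["position"],o["tool_rot"],o["grip_width"])
W=grab("wrist","w1");T=grab("top","top1")
print((-W["R"].T@W["t"]).round(3),W["R"].round(3).tolist(),W["mtx"][0])
cv2.imwrite("pics/w1.png",cv2.resize(W["pixels"][:,:,::-1],(800,600),interpolation=cv2.INTER_CUBIC))
```

```text
1.6 [ 0.4268102  -0.03759364  0.3003509 ] [-1.57046796e+00 -1.48407498e-03 -1.38956167e+00] -1.2864933585978258e-05
[0.413 0.035 0.424] [[0.983, 0.181, -0.001], [0.174, -0.941, 0.289], [0.052, -0.285, -0.957]] [339.70995743   0.         252.72821651]
```

View pics/w1.png

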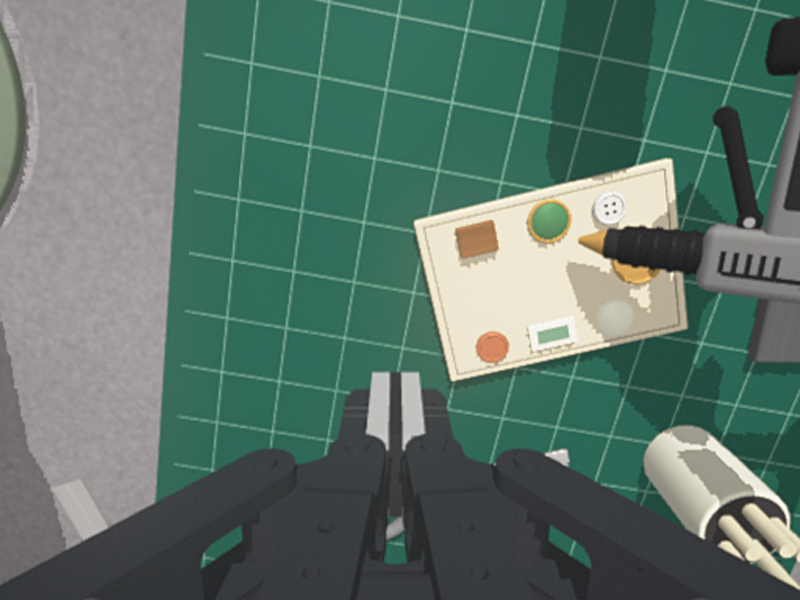

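The wrist view shows the plaque's corners at (415,221), (672,159), (687,328) and (452,380), the nozzle tip at (579,241), and the cup partly hidden at (638,262). I need a second wrist viewpoint to triangulate.

>>> apply_moves(jaw=[-1,-1,-1,-1], translation=[[0.02,0.03,0],[0.04,0.06,0],[0.06,0.08,0],[0.06,0.08,0]], angular=[[0,0,0],[0,0,0],[0,0,0],[0,0,0]])

```text
clock: 2.1
position: [0.4871, 0.0507, 0.2998]
tool_rot: [-1.571, 0.0, -1.377]
force: [-0.7, 0.1, 0.4]
grip_width: 0.0002
```

Run:
```python
from h import *
W=grab("wrist","w2")
cv2.imwrite("pics/w2.png",cv2.resize(W["pixels"][:,:,::-1],(800,600),interpolation=cv2.INTER_CUBIC))
```

```text
(no output)
```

View pics/w2.png

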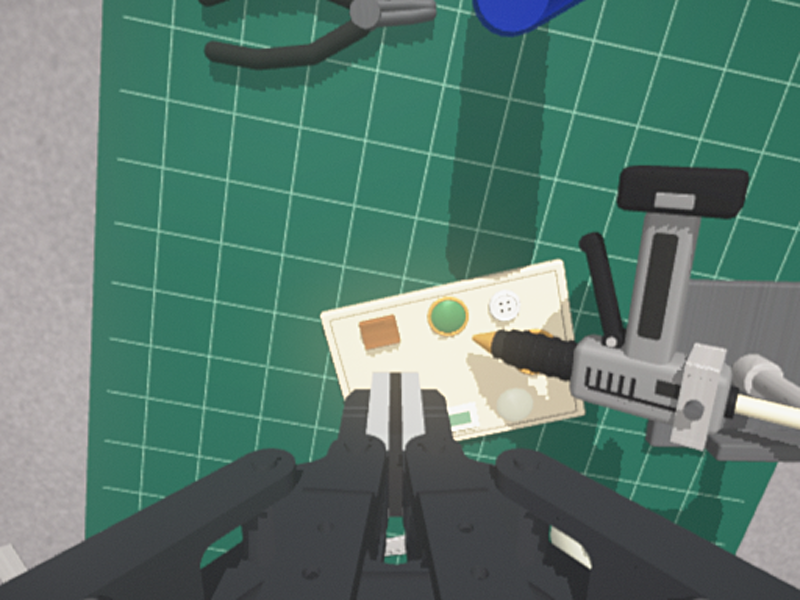

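The second wrist view shows the nozzle tip at (473,341), trigger end (593,242), pin (611,342), and plaque corners (322,314), (561,261) and (583,414). Now I triangulate.

Run:
```python
from h import *
W1,W2=load("w1"),load("w2"); q=lambda p:((np.array(p)+.5)/1.5625-.5)
P={"tip":((579,241),(473,341)),"trigend":((726,117),(593,242)),"pin":((749,222),(611,342)),
"A":((415,221),(322,314)),"B":((672,159),(561,261)),"C":((687,328),(583,414)),"green":((549,220),(448,315)),"barrelend":((703,250),(576,360))}
for k,(a,b) in P.items():
    X,e=tri([(W1,q(a)),(W2,q(b))]); print(k,X.round(4),np.round(np.array(e)*1e3,1))
for W,i in((W1,0),(W2,1)):
    pts={k:onz(W,q(P[k][i]),.012) for k in"ABC"}
    u=pts["B"]-pts["A"];v=pts["B"]-pts["C"]
    print("len",np.linalg.norm(u),np.linalg.norm(v),"yaw",np.degrees(np.arctan2(u[1],u[0])),np.degrees(np.arctan2(-v[0],v[1])))
    c=(pts["A"]+pts["C"])/2;print("centre",c.round(4))
# stereo check of top edges of light bar: top view bar end points at z .312
T=load("top0");
for uv in[(55,157),(283,125)]: print("bar",onz(T,(180+uv[0]/3,95+uv[1]/3),.305).round(3))
# auto: gold tip
for n,W,g in(("w1",W1,(579,241)),("w2",W2,(473,341))):
    x,y=q(g).astype(int); print(n); hsv=cv2.cvtColor(W["pixels"],cv2.COLOR_RGB2HSV)[y-8:y+9,x-8:x+14]
    m=(hsv[...,1]>110)&(hsv[...,0]<26); ys,xs=np.nonzero(m); i=xs.argmin(); print(xs[i]+x-8,ys[xs==xs.min()].mean()+y-8,q(g))
```

```text
tip [ 0.5594 -0.0095  0.037 ] [0.8 0.8]
trigend [0.6129 0.0868 0.0748] [0.3 0.3]
pin [0.6346 0.0281 0.0987] [0.1 0.1]
A [ 0.439  -0.0204  0.0096] [0.3 0.3]
B [0.6177 0.0607 0.0143] [0.4 0.4]
C [ 0.674  -0.065   0.0141] [0.3 0.3]
green [ 5.402e-01 -2.000e-04  1.330e-02] [0. 0.]
barrelend [0.6244 0.0048 0.0798] [0.1 0.1]
len 0.19774048033633235 0.1382561235181728 yaw 24.018465891518286 24.07015314846861
centre [ 0.5571 -0.0428  0.012 ]
len 0.19591091967197727 0.13843764263667815 yaw 24.19672544083094 24.156570325409163
centre [ 0.5571 -0.0427  0.012 ]
bar [0.644 0.177 0.305]
bar [ 0.683 -0.072  0.305]
w1
362 147.0 [370.38 154.06]
w2
294 210.5 [302.54 218.06]
```

The measurements hang together. The plaque is at (0.557,-0.043) with yaw 24.1° and sides 197x138 mm. The tip is near (0.559,-0.009) and the stand yaw is about 8.9°, and the pin and bar agree with both. Next I move over the bare strip at plaque x = -0.035 and go down.

>>> apply_moves(jaw=[-1,-1,-1,-1,-1], translation=[[0.012,-0.036,-0.02],[0.025,-0.072,-0.04],[0.038,-0.108,-0.06],[0.038,-0.108,-0.1],[0.038,-0.108,-0.14]], angular=[[0,0,5],[0,0,9],[0,0,13],[0,0,13],[0,0,13]])

```text
clock: 2.65
position: [0.5235, -0.0624, 0.1595]
tool_rot: [-1.57, -0.0, -1.157]
force: [1.1, 0.0, -0.4]
grip_width: 0.0002
```

>>> apply_moves(jaw=[-1,-1,-1,-1,-1], translation=[[0,0,-0.04],[0,0,-0.08],[0,0,-0.1],[0,0,-0.11],[0,0,-0.11]], angular=[[0,0,0],[0,0,0],[0,0,0],[0,0,0],[0,0,0]])

```text
clock: 3.15
position: [0.5233, -0.0614, 0.0499]
tool_rot: [-1.572, 0.001, -1.155]
force: [-1.1, -0.4, 1.0]
grip_width: -0.0002
```

Run:
```python
from h import *
W=grab("wrist","w3");W1,W2=load("w1"),load("w2"); q=lambda p:((np.array(p)+.5)/1.5625-.5)
for W_,p in((W1,(579,241)),(W2,(473,341))): print(onz(W_,q(p),.03))
cv2.imwrite("pics/w3.png",cv2.resize(W["pixels"][:,:,::-1],(800,600),interpolation=cv2.INTER_CUBIC))
```

```text
[ 0.56127312 -0.00990908  0.03      ]
[ 0.56165285 -0.01247698  0.03      ]
```

View pics/w3.png

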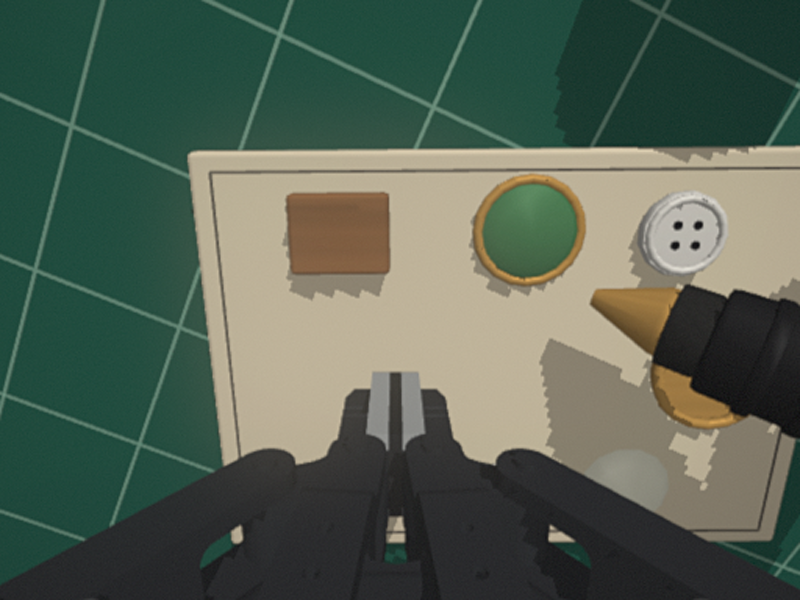

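The close view shows the fingers over the bare strip, the nozzle tip at (592,299), and the cup's lower arc near (705,390). The nozzle is clear of the fingers. I refine the tip with three views and press down gently.

Run:
```python
from h import *
W1,W2,W3=load("w1"),load("w2"),load("w3"); q=lambda p:((np.array(p)+.5)/1.5625-.5)
X,e=tri([(W1,q((579,241))),(W2,q((473,341))),(W3,q((592,299)))]);print(X,e)
print(onz(W3,q((592,299)),.03))
A=onz(W3,q((190,154)),.012);print("A",A)
hsv=cv2.cvtColor(W3["pixels"],cv2.COLOR_RGB2HSV)
m=((hsv[...,0]>10)&(hsv[...,0]<22)&(hsv[...,1]>120)).astype(np.uint8);m[:232]=0;m[:,:410]=0
ys,xs=np.nonzero(m); 
k=cv2.findContours(m,0,1)[0];k=max(k,key=cv2.contourArea)[:,0];low=[p for p in k if p[1]==max(k[k[:,0]==p[0]][:,1])]
pts=np.array([onz(W3,p,.017)[:2] for p in low]); B=np.c_[2*pts,np.ones(len(pts))];s=np.linalg.lstsq(B,(pts**2).sum(1),rcond=None)[0]
print("cup",s[:2],"r",np.sqrt(s[2]+s[0]**2+s[1]**2),len(pts))
```

```text
[ 0.55961379 -0.00981433  0.03488175] [np.float64(0.00048399137814863444), np.float64(0.0012561540132641537), np.float64(0.0008649539007289858)]
[ 0.56104067 -0.00995792  0.03      ]
A [ 0.43920915 -0.02107285  0.012     ]
cup [ 0.61563165 -0.01590537] r 0.02047889037183698 59
```

>>> apply_moves(jaw=[-1,-1,-1], translation=[[0,0,-0.012],[0,0,-0.017],[0,0,-0.019]], angular=[[0,0,0],[0,0,0],[0,0,0]])

```text
clock: 3.5
position: [0.5239, -0.0614, 0.0311]
tool_rot: [-1.571, 0.0, -1.156]
force: [-0.1, 0.6, 0.3]
grip_width: 0.0003
```

>>> apply_moves(jaw=[-1,-1], translation=[[0,0,-0.001],[0,0,-0.001]], angular=[[0,0,0],[0,0,0]])

```text
clock: 3.7
position: [0.524, -0.0614, 0.031]
tool_rot: [-1.57, 0.0, -1.156]
force: [-4.0, 1.2, 14.4]
grip_width: 0.0001
```

>>> apply_moves(jaw=[-1,-1], translation=[[0,0,-0.001],[0,0,-0.001]], angular=[[0,0,0],[0,0,0]])

```text
clock: 3.9
position: [0.524, -0.0614, 0.0309]
tool_rot: [-1.57, 0.001, -1.156]
force: [-10.5, 2.0, 37.4]
grip_width: 0.0002
```

That was too firm, so I back off to about 14 N and slide.

>>> apply_moves(jaw=[-1,-1,-1,-1,-1], translation=[[0,0,0.001],[-0.005,0.0005,0.001],[-0.013,0.0015,0.001],[-0.021,0.0025,0.001],[-0.028,0.003,0.001]], angular=[[0,0,0],[0,0,0],[0,0,0],[0,0,0],[0,0,0]])

```text
clock: 4.4
position: [0.4969, -0.0586, 0.0311]
tool_rot: [-1.568, -0.002, -1.156]
force: [3.7, -0.5, 9.0]
grip_width: 0.0002
```

>>> apply_moves(jaw=[-1,-1,-1,-1,-1], translation=[[-0.006,0.0005,-0.0003],[-0.013,0.0015,-0.0003],[-0.02,0.0025,-0.0003],[-0.026,0.003,-0.0003],[-0.0275,0.003,-0.0003]], angular=[[0,0,0],[0,0,0],[0,0,0],[0,0,0],[0,0,0]])

```text
clock: 4.9
position: [0.4698, -0.0557, 0.031]
tool_rot: [-1.567, -0.002, -1.156]
force: [5.7, -0.3, 15.0]
grip_width: 0.0001
```

Run:
```python
from h import *
W=grab("wrist","w4")
cv2.imwrite("pics/w4.png",cv2.resize(W["pixels"][:,:,::-1],(800,600),interpolation=cv2.INTER_CUBIC))
```

```text
(no output)
```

View pics/w4.png

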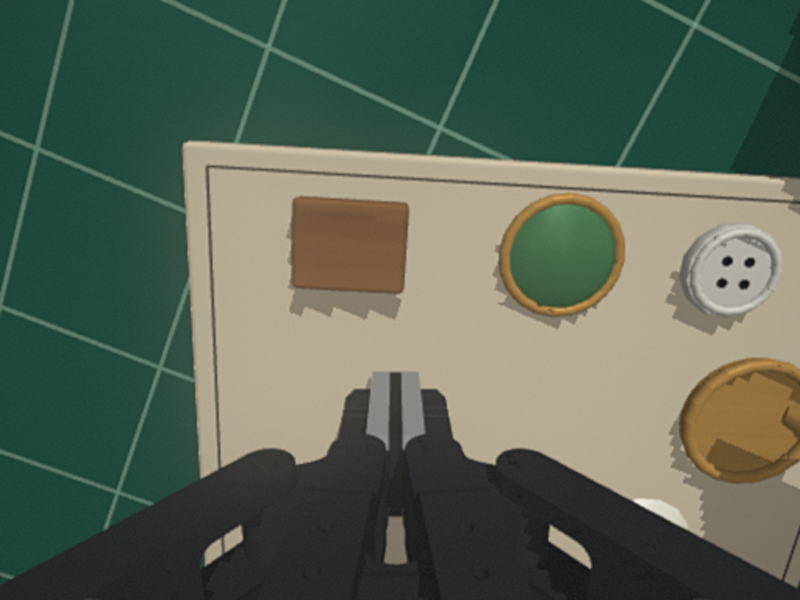

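The plaque slid and turned about 3°. The cup rim is now visible, spanning x 681 to over 800 with its centre near (757,420), and the nozzle tip is at (783,408). Now I measure both.

Run:
```python
from h import *
W=load("w4"); q=lambda p:((np.array(p)+.5)/1.5625-.5)
# hand-read rim outer points
R=[(681,425),(687,395),(703,374),(725,363),(755,358),(785,363),(688,446),(705,467),(725,479),(750,482),(775,473)]
pts=np.array([onz(W,q(p),.017)[:2] for p in R]);B=np.c_[2*pts,np.ones(len(pts))];s=np.linalg.lstsq(B,(pts**2).sum(1),rcond=None)[0]
print("cup",s[:2],np.sqrt(s[2]+s[0]**2+s[1]**2)); print("tip",onz(W,q((783,408)),.03))
A=onz(W,q((184,142)),.012);e=onz(W,q((770,176)),.012);d=e-A;y=np.arctan2(d[1],d[0]);print(A,np.degrees(y))
print("cup from corner",A[:2]+.165*np.array([np.cos(y),np.sin(y)])-.07*np.array([-np.sin(y),np.cos(y)]))
```

```text
cup [ 0.56566781 -0.01704307] 0.02031177059013599
tip [ 0.55962099 -0.0079005   0.03      ]
[ 0.39004732 -0.00983392  0.012     ] 20.615328933628675
cup from corner [ 0.56912805 -0.01725631]
```

>>> apply_moves(jaw=[-1,-1,-1], translation=[[-0.004,0.004,0],[-0.007,0.008,0],[-0.007,0.008,0]], angular=[[0,0,0],[0,0,0],[0,0,0]])

```text
clock: 5.25
position: [0.4626, -0.0477, 0.031]
tool_rot: [-1.568, -0.002, -1.156]
force: [1.4, -0.4, 20.9]
grip_width: -0.0001
```

```bash
cat >> h.py <<'E'
def cup(W,x0=430,y0=220):
    hsv=cv2.cvtColor(W["pixels"],cv2.COLOR_RGB2HSV)
    m=((hsv[...,0]>10)&(hsv[...,0]<22)&(hsv[...,1]>120)).astype(np.uint8);m[:y0]=0;m[:,:x0]=0
    k=max(cv2.findContours(m,0,1)[0],key=cv2.contourArea)[:,0]
    k=cv2.convexHull(k)[:,0]; k=k[(k[:,0]<508)]
    pts=np.array([onz(W,p,.017)[:2] for p in k])
    for _ in range(4):
        B=np.c_[2*pts,np.ones(len(pts))];s=np.linalg.lstsq(B,(pts**2).sum(1),rcond=None)[0];r=np.sqrt(s[2]+s[0]**2+s[1]**2)
        res=abs(np.hypot(*(pts-s[:2]).T)-r);pts=pts[res<max(.0008,np.percentile(res,85))]
    return s[:2],r,len(pts)
E
python3 - <<'E'
from h import *
print(cup(load("w4"))); W=grab("wrist","w5"); print(cup(W)); crop(W,400,200,112,130,4,"w5c.png")
E
```

```text
(array([ 0.56598388, -0.01754615]), np.float64(0.02040169226998933), 28)
(array([ 0.56010098, -0.0135257 ]), np.float64(0.02032052532252138), 28)
```

View pics/w5c.png

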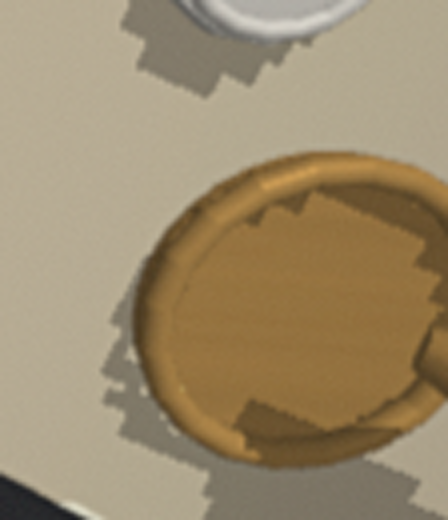

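>>> apply_moves(jaw=[-1,-1,-1], translation=[[0,0.003,0],[0,0.006,0],[0,0.007,0]], angular=[[0,0,0],[0,0,0],[0,0,0]])

```text
clock: 5.6
position: [0.4624, -0.0415, 0.031]
tool_rot: [-1.569, -0.002, -1.157]
force: [0.3, -7.6, 20.9]
grip_width: 0.0003
```

Run:
```python
from h import *
print("tip",onz(load("w5"),(403.+415/4-.5+.5-3,200+365/4),.03)); W=grab("wrist","w6"); print(cup(W))
```

```text
tip [ 0.5618877  -0.01121523  0.03      ]
(array([ 0.55996373, -0.00985588]), np.float64(0.01987653735799996), 23)
```

The cup is at (0.560,-0.010), matching the tip at about (0.5605,-0.010). Next I lift off and go to a viewpoint to check the cup and measure the handle.

>>> apply_moves(jaw=[-1,-1,-1,-1,-1], translation=[[0,0,0.003],[0,0,0.02],[0,0,0.065],[0,0,0.11],[0,0,0.155]], angular=[[0,0,0],[0,0,0],[0,0,0],[0,0,0],[0,0,0]])

```text
clock: 6.15
position: [0.4608, -0.0406, 0.1866]
tool_rot: [-1.572, 0.0, -1.156]
force: [0.7, 1.0, 1.1]
grip_width: 0.0004
```

>>> apply_moves(jaw=[-1,1,1,1,1], translation=[[0.01,0.03,0.03],[0.02,0.065,0.06],[0.03,0.1,0.09],[0.03,0.14,0.11],[0.03,0.14,0.11]], angular=[[0,0,-5],[0,0,-10],[0,0,-15],[0,0,-15],[0,0,-15]])

```text
clock: 6.65
position: [0.4919, 0.1049, 0.2968]
tool_rot: [-1.568, 0.002, -1.411]
force: [0.0, -1.2, -1.1]
grip_width: 0.058
```

Run:
```python
from h import *
W=grab("wrist","w7")
cv2.imwrite("pics/w7.png",cv2.resize(W["pixels"][:,:,::-1],(800,600),interpolation=cv2.INTER_CUBIC))
```

```text
(no output)
```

View pics/w7.png

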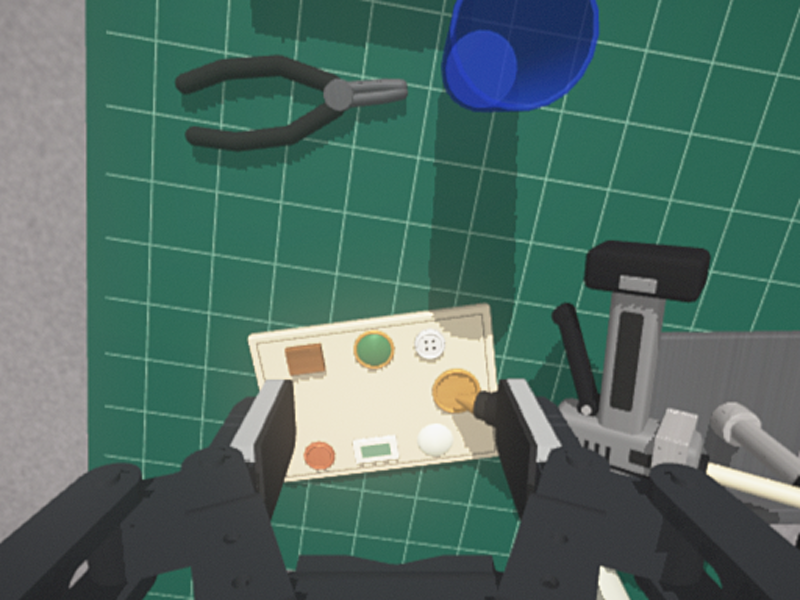

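The cup at (457,390) now sits right under the nozzle tip. The handle, with its dark slot at (609-644, 311-411), the trigger and the foot are all in view. Now I compute the handle pose.

Run:
```python
from h import *
W2,W7,W1=load("w2"),load("w7"),load("w1"); q=lambda p:((np.array(p)+.5)/1.5625-.5)
D={"sTL":((652,233),(619,311)),"sTR":((679,235),(644,312)),"sBL":((638,334),(609,407)),"sBR":((666,338),(634,411)),"pin":((611,342),(587,410)),"trig":((593,242),(564,314)),"band":((700,346),(674,410))}
P={}
for k,(a,b) in D.items():
    P[k],e=tri([(W2,q(a)),(W7,q(b))]);print(k,P[k].round(4),np.round(np.array(e)*1e3,1))
m=(P["sTL"]+P["sTR"]+P["sBL"]+P["sBR"])/4;d=(P["sTL"]+P["sTR"]-P["sBL"]-P["sBR"])
print("slot mid",m,"yaw",np.degrees(np.arctan2(-d[0],d[1])))
A,B,C=[onz(W7,q(p),.012) for p in((248,335),(488,305),(500,457))];u=B-A;y=np.arctan2(u[1],u[0]);print("plaque",np.linalg.norm(u),np.linalg.norm(B-C),np.degrees(y))
ex=np.array([np.cos(y),np.sin(y)]);ey=np.array([-ex[1],ex[0]]);print("cup",B[:2]-.035*ex-.07*ey, A[:2]+.165*ex-.07*ey, "tip",onz(W7,q((455,399)),.03)[:2],"cupeye",onz(W7,q((457,390)),.017)[:2])
for o in([.5605,-.0098],):
  for yaw in(7.,8.,8.9,10.):
    c,s=np.cos(np.radians(yaw)),np.sin(np.radians(yaw))
    G=np.array([[c,-s,0],[s,c,0],[0,0,1]])@Ro.from_euler("y",-35,degrees=True).as_matrix();t=np.array([*o,.03])
    pr={k:t+G@np.array(v) for k,v in dict(slot=(.126,.062,.015),pin=(.104,.024,.009),trig=(.08,.085,.0)).items()}
    print(yaw,{k:v.round(4) for k,v in pr.items()},"pinpx",*(((proj(W,pr["pin"])+.5)*1.5625).round(0) for W in(W2,W7,W1)),"slotpx",*(((proj(W,pr["slot"])+.5)*1.5625).round(0) for W in(W2,W7)),"sq",(t+G@np.array([.1195,.058,0])).round(4))
```

```text
sTL [0.6318 0.1023 0.1098] [0. 0.]
sTR [0.6468 0.1044 0.1112] [0.3 0.3]
sBL [0.6382 0.0426 0.1205] [0.1 0.1]
sBR [0.651  0.0454 0.1275] [0.6 0.6]
pin [0.6364 0.0272 0.0961] [0.3 0.3]
trig [0.6102 0.0874 0.0813] [0.3 0.3]
band [0.6978 0.0348 0.0918] [0.3 0.3]
slot mid [0.64197044 0.0736524  0.11722191] yaw 5.07997924347922
plaque 0.19693064848183828 0.1410746047366543 16.664757340433365
cup [ 0.560601   -0.01038762] [ 0.56354144 -0.00950742] tip [ 0.56012546 -0.01091128] cupeye [ 0.56286303 -0.008759  ]
7.0 {'slot': array([0.6468, 0.0633, 0.1146]), 'pin': array([0.637 , 0.0238, 0.097 ]), 'trig': array([0.6152, 0.0826, 0.0759])} pinpx [612. 348.] [587. 416.] [749. 230.] slotpx [659. 302.] [628. 376.] sq [0.6506 0.0597 0.0985]
8.0 {'slot': array([0.6456, 0.0648, 0.1146]), 'pin': array([0.6364, 0.0251, 0.097 ]), 'trig': array([0.6136, 0.0835, 0.0759])} pinpx [612. 346.] [587. 414.] [749. 228.] slotpx [657. 300.] [627. 373.] sq [0.6494 0.0613 0.0985]
8.9 {'slot': array([0.6444, 0.0661, 0.1146]), 'pin': array([0.6359, 0.0263, 0.097 ]), 'trig': array([0.6121, 0.0843, 0.0759])} pinpx [611. 344.] [586. 412.] [749. 225.] slotpx [656. 297.] [626. 371.] sq [0.6482 0.0626 0.0985]
10.0 {'slot': array([0.6429, 0.0677, 0.1146]), 'pin': array([0.6351, 0.0277, 0.097 ]), 'trig': array([0.6103, 0.0853, 0.0759])} pinpx [611. 342.] [586. 410.] [748. 223.] slotpx [655. 294.] [624. 368.] sq [0.6468 0.0643 0.0985]
```

The cup is centred to within about 2–3 mm, and the pin fits a gun yaw of 9–10°. The squeeze point is about (0.6475,0.0635,0.0985). I go to the approach point 120 mm off, tilting 35°.

>>> apply_moves(jaw=[1,1,1,1,1], translation=[[0.017,-0.01,-0.02],[0.035,-0.021,-0.04],[0.053,-0.032,-0.06],[0.07,-0.042,-0.08],[0.0877,-0.0528,-0.1]], angular=[[1.14,-6.9,0],[2.28,-13.8,0],[3.42,-20.7,0],[4.56,-27.6,0],[5.7,-34.5,0]])

```text
clock: 7.2
position: [0.5635, 0.0564, 0.215]
tool_rot: [-1.082, 0.018, -1.412]
force: [0.0, 0.1, -0.5]
grip_width: 0.0854
```

>>> apply_moves(jaw=[1,1,1], translation=[[0,0,0],[0,0,0],[0,0,0]], angular=[[0,0,0],[0,0,0],[0,0,0]])

```text
clock: 7.5
position: [0.5654, 0.0608, 0.2182]
tool_rot: [-1.081, 0.02, -1.407]
force: [-0.4, 0.4, -0.8]
grip_width: 0.0854
```

Run:
```python
from h import *
from workcell import observe
o=observe();R=Ro.from_euler("xyz",o["tool_rot"]).as_matrix();print(o["position"],R.round(3).tolist(),o["qpos"].round(2))
y=np.radians(9.5);ex=np.array([np.cos(y),np.sin(y),0]);ey=np.array([-ex[1],ex[0],0])
gx=.8192*ex+np.array([0,0,.5736]);gz=-.5736*ex+np.array([0,0,.8192])
print(gx,-gz); d=np.array([.6475,.0635,.0985])-o["position"];print(d,"gun:",d@gx,d@ey,d@gz)
W=grab("wrist","w8")
cv2.imwrite("pics/w8.png",cv2.resize(W["pixels"][:,:,::-1],(800,600),interpolation=cv2.INTER_CUBIC))
```

```text
[0.56538405 0.06083654 0.21821324] [[0.163, 0.461, 0.872], [-0.986, 0.094, 0.135], [-0.02, -0.882, 0.47]] [-0.51  0.33  0.37  2.19 -0.69  0.19  0.61]
[0.80796516 0.135207   0.5736    ] [ 0.56573342  0.09467131 -0.8192    ]
[ 0.08211595  0.00266346 -0.11971324] gun: -0.0019605691979433966 -0.01092611013309272 -0.14477697719421861
```

View pics/w8.png

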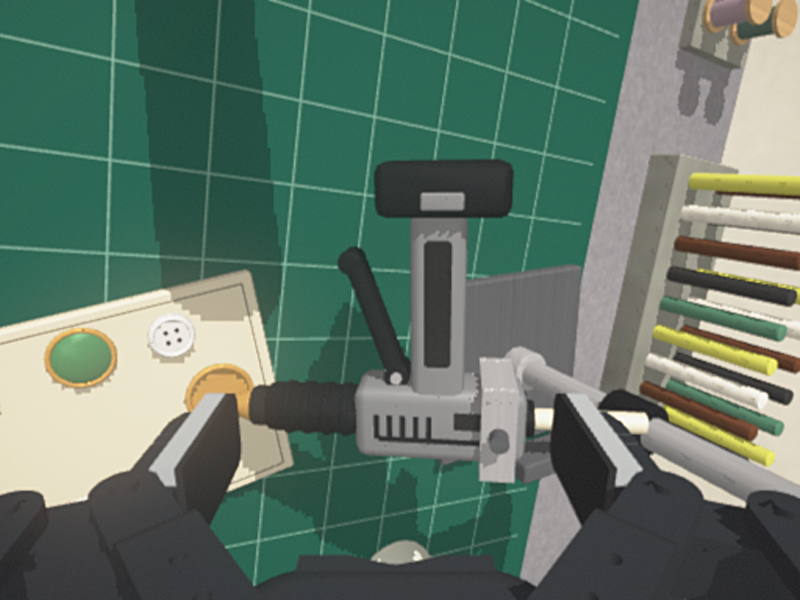

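The camera looks square on the gun, with the handle at (440,290), trigger (375,315) and nozzle over the cup. The tilt only reached 28° because joint 6 is near its limit this close in. Farther out should free it, so I advance partway with the rest of the tilt.

>>> apply_moves(jaw=[1,1,1,1], translation=[[0.01,-0.002,-0.015],[0.02,-0.004,-0.03],[0.031,-0.006,-0.046],[0.031,-0.006,-0.046]], angular=[[0,0,0],[0.5,-3,0],[1.1,-6.5,0],[1.1,-6.5,0]])

```text
clock: 7.95
position: [0.6107, 0.0534, 0.2026]
tool_rot: [-1.021, 0.024, -1.398]
force: [0.7, 0.8, 0.4]
grip_width: 0.0856
```

```bash
cat > st.py <<'E'
from h import *
from workcell import observe
o=observe();R=Ro.from_euler("xyz",o["tool_rot"]).as_matrix();print(o["clock"],o["position"].round(4),o["qpos"].round(2))
y=np.radians(9.5);ex=np.array([np.cos(y),np.sin(y),0]);ey=np.array([-ex[1],ex[0],0])
gx=.8192*ex+np.array([0,0,.5736]);gz=-.5736*ex+np.array([0,0,.8192])
G=np.c_[-ey,-gz,gx]; print("turn needed deg",np.degrees(Ro.from_matrix(G@R.T).as_rotvec()).round(1))
d=np.array([.6475,.0635,.0985])-o["position"];print("d",d.round(4),"gun:",(d@gx).round(4),(d@ey).round(4),(d@gz).round(4),o["force"].round(1),o["grip_width"])
E
python3 st.py
```

```text
7.95 [0.6107 0.0534 0.2026] [-0.43  0.42  0.33  2.14 -1.26  0.16  1.22]
turn needed deg [-0.8 -3.7 -0.5]
d [ 0.0368  0.0101 -0.1041] gun: -0.0287 0.0039 -0.1071 [0.7 0.8 0.4] 0.08556560111153934
```

Joints 6 and 5 have run into their limits (0.16 and -1.26), so this wrist branch can't reach the tilt. I identify the arm's kinematics from the recorded states to plan a feasible branch.

```bash
cat > fit.py <<'E'
from h import *
import itertools
from workcell import observe
o=observe()
D=[([-1.28818653,.5220186,-.03630903,1.60001938,.02121541,1.02110186,-.11277724],[.2159,.5862,.2497],[-1.57195,-.0001,-.3528]),
([-.51,.33,.37,2.19,-.69,.19,.61],[.56538,.06084,.21821],[-1.081,.02,-1.407]),
(o["qpos"],o["position"],o["tool_rot"])]
print(o["qpos"])
def chain(q,s):
    return Ro.from_euler("ZYZYZYZ",[a*b for a,b in zip(s,q)]).as_matrix()
Rm=[Ro.from_euler("xyz",d[2]).as_matrix() for d in D]
best=[]
for s in itertools.product([1,-1],repeat=7):
    C=[chain(d[0],s) for d in D]
    # Rm = B C T ; unknown base yaw only: relative: Rm0^T Rm1 = T^T C0^T C1 T -> solve both B,T by scan of base yaw
    for b in np.arange(0,360,5):
        B=Ro.from_euler("z",b,degrees=True).as_matrix();T=C[0].T@B.T@Rm[0]
        e=sum(np.linalg.norm(B@C[i]@T-Rm[i]) for i in(1,2));best.append((e,s,b,T.round(3).tolist()))
best.sort(key=lambda x:x[0])
for b in best[:6]:print(b)
E
python3 fit.py
```

```text
[-0.42817777  0.41915221  0.32525141  2.13683479 -1.26424671  0.16186053
  1.21644255]Traceback (most recent call last):
  File "fit.py", line 14, in <module>
    C=[chain(d[0],s) for d in D]
       ~~~~~^^^^^^^^
  File "fit.py", line 10, in chain
    return Ro.from_euler("ZYZYZYZ",[a*b for a,b in zip(s,q)]).as_matrix()
           ~~~~~~~~~~~~~^^^^^^^^^^^^^^^^^^^^^^^^^^^^^^^^^^^^^
  File "scipy/spatial/transform/_rotation.pyx", line 1413, in scipy.spatial.transform._rotation.Rotation.from_euler
ValueError: Expected axis specification to be a non-empty string of upto 3 characters, got ZYZYZYZ
```

```bash
python3 - <<'E'
s=open("fit.py").read()
s=s.replace('Ro.from_euler("ZYZYZYZ",[a*b for a,b in zip(s,q)]).as_matrix()','np.linalg.multi_dot([Ro.from_euler(c,a*b).as_matrix() for c,a,b in zip("zyzyzyz",s,q)])').replace("0,360,5","0,360,10")
open("fit.py","w").write(s)
E
python3 fit.py
```

```text
[-0.42817777  0.41915221  0.32525141  2.13683479 -1.26424671  0.16186053
  1.21644255]
(np.float64(0.016051879174909925), (-1, -1, -1, -1, -1, -1, -1), np.int64(180), [[0.0, 0.0, 1.0], [1.0, -0.0, -0.0], [0.0, 1.0, -0.0]])
(np.float64(0.016051879174909956), (-1, 1, -1, 1, -1, 1, -1), np.int64(0), [[-0.0, -0.0, -1.0], [-1.0, 0.0, 0.0], [0.0, 1.0, -0.0]])
(np.float64(0.2546810132943157), (-1, 1, -1, 1, -1, 1, -1), np.int64(10), [[0.174, -0.0, -0.985], [-0.985, 0.0, -0.174], [0.0, 1.0, 0.0]])
(np.float64(0.2546810132943159), (-1, -1, -1, -1, -1, -1, -1), np.int64(190), [[-0.174, 0.0, 0.985], [0.985, -0.0, 0.174], [0.0, 1.0, 0.0]])
(np.float64(0.25615427352261044), (-1, -1, -1, -1, -1, -1, -1), np.int64(170), [[0.174, 0.0, 0.985], [0.985, 0.0, -0.174], [-0.0, 1.0, -0.0]])
(np.float64(0.2561542735226106), (-1, 1, -1, 1, -1, 1, -1), np.int64(350), [[-0.174, -0.0, -0.985], [-0.985, -0.0, 0.174], [-0.0, 1.0, -0.0]])
```

The model is an S-R-S chain, and its orientation fit is within 0.02. Next I back off untilted and collect poses on the way to fit the link lengths.

>>> apply_moves(jaw=[1,1,1,1,1], translation=[[-0.02,0.003,0.02],[-0.04,0.006,0.04],[-0.06,0.01,0.06],[-0.08,0.015,0.08],[-0.1,0.02,0.1]], angular=[[-0.5,3,0],[-1,6,0],[-2,12,0],[-3,18,0],[-4,24,0]])

```text
clock: 8.45
position: [0.5135, 0.0729, 0.2977]
tool_rot: [-1.391, 0.029, -1.406]
force: [0.4, 1.9, -0.8]
grip_width: 0.0851
```

```bash
cat > log.py <<'E'
import json
from workcell import observe
o=observe();print(o["qpos"].round(3),o["position"].round(4),o["tool_rot"].round(3),o["clock"])
open("log.jsonl","a").write(json.dumps([o[k].tolist() for k in("qpos","position","tool_rot")])+"\n")
E
python3 log.py
```

```text
[-1.078  0.375  1.088  1.988 -0.513  0.855  0.431] [0.5135 0.0729 0.2977] [-1.391  0.029 -1.406] 8.45
```

>>> apply_moves(jaw=[1,1,1,1,1], translation=[[0,0,0],[0,0.03,0],[0,0.06,0],[0,0.09,0],[0,0.09,0]], angular=[[-1,6,0],[-1,6,8],[-1,6,16],[-1,6,24],[-1,6,24]])

```text
clock: 8.95
position: [0.5152, 0.1673, 0.2967]
tool_rot: [-1.488, 0.055, -0.98]
force: [0.1, 0.1, -0.4]
grip_width: 0.0856
```

```bash
python3 log.py
cat > fk.py <<'E'
from h import *
import json
from scipy.optimize import least_squares
D=[([-1.28818653,.5220186,-.03630903,1.60001938,.02121541,1.02110186,-.11277724],[.2159,.5862,.2497],[-1.57195,-.0001,-.3528]),
([-.51,.33,.37,2.19,-.69,.19,.61],[.56538,.06084,.21821],[-1.081,.02,-1.407]),
([-.42817777,.41915221,.32525141,2.13683479,-1.26424671,.16186053,1.21644255],[.6107,.0534,.2026],[-1.021,.024,-1.398])]+[tuple(json.loads(l)) for l in open("log.jsonl")]
S=[-1,1,-1,1,-1,1,-1]
T=np.array([[0,0,-1.],[-1,0,0],[0,1,0]])
def frames(q):
    R=np.eye(3);L=[]
    for c,s,a in zip("zyzyzyz",S,q): R=R@Ro.from_euler(c,s*a).as_matrix();L.append(R)
    return L
def cols(q):
    L=frames(q); z=np.eye(3)
    return np.stack([z[2],L[1][:,2],L[3][:,2],L[5][:,2],  L[0][:,1],L[0][:,0],L[2][:,1],L[2][:,0],L[4][:,1],L[4][:,0],L[5][:,0],L[5][:,1]],1)
USE=[0,1,2,3]
def fitl(use):
    A=np.vstack([cols(d[0])[:,use] for d in D]);b=np.hstack([d[1] for d in D]);l,*_=np.linalg.lstsq(A,b,rcond=None);return l,np.abs(A@l-b).reshape(-1,3).max(1)
E
python3 -c "
from fk import *
for u in([0,1,2,3],[0,1,2,3,4],[0,1,2,3,4,6,8],[0,1,2,3,4,6,8,10],[0,1,2,3,6,7,4,8,10]):
    l,e=fitl(u);print(u,l.round(4),e.round(4))"
```

```text
[-1.033  0.433  0.896  1.844 -0.496  1.016  0.66 ] [0.5152 0.1673 0.2967] [-1.488  0.055 -0.98 ] 8.95
[0, 1, 2, 3] [0.5123 0.3993 0.4824 0.3381] [0.0628 0.0341 0.0356 0.0143 0.0018]
[0, 1, 2, 3, 4] [ 0.3447  0.5011  0.418   0.3021 -0.0523] [0.0152 0.0047 0.0072 0.0184 0.0114]
[0, 1, 2, 3, 4, 6, 8] [ 3.242e-01  5.280e-01  4.219e-01  3.108e-01 -2.030e-02 -3.730e-02
 -3.000e-04] [0.0012 0.0028 0.001  0.0002 0.0003]
[0, 1, 2, 3, 4, 6, 8, 10] [ 3.235e-01  5.283e-01  4.225e-01  3.099e-01 -2.050e-02 -3.790e-02
  3.000e-04  8.000e-04] [0.0011 0.0027 0.0011 0.0001 0.0003]
[0, 1, 2, 3, 6, 7, 4, 8, 10] [ 3.227e-01  5.280e-01  4.213e-01  3.091e-01 -3.780e-02  1.400e-03
 -2.050e-02  1.000e-04  9.000e-04] [0.001  0.0026 0.0013 0.0002 0.0002]
```

The link fit is good to about 1 mm. Now I solve IK for the squeeze pose over both jaw senses.

```bash
cat >> fk.py <<'E'
U=[0,1,2,3,4,6]; LL,_=fitl(U)
lo=np.array([-2.91,-.3,-1.5,.17,-1.26,.16,-2.52]);hi=np.array([2.91,2.13,1.42,2.43,4.41,1.93,2.52])
def fk(q): return cols(q)[:,U]@LL, frames(q)[-1]@T
def gunR(yaw=9.5,tilt=35,flip=0):
    y=np.radians(yaw);t=np.radians(tilt);ex=np.array([np.cos(y),np.sin(y),0]);ey=np.array([-ex[1],ex[0],0]);k=np.array([0,0,1.])
    gx=np.cos(t)*ex+np.sin(t)*k;gz=-np.sin(t)*ex+np.cos(t)*k
    return np.c_[ey,-gz,-gx] if flip else np.c_[-ey,-gz,gx]
def ik(p,R,q0,w=.003,m=.03):
    def f(q):
        P,Q=fk(q);return np.r_[(P-p)*10,Ro.from_matrix(Q@R.T).as_rotvec()*3,w*(q-q0)]
    r=least_squares(f,np.clip(q0,lo+m+.01,hi-m-.01),bounds=(lo+m,hi-m));P,Q=fk(r.x);return r.x,np.linalg.norm(P-p),np.degrees(np.linalg.norm(Ro.from_matrix(Q@R.T).as_rotvec()))
E
python3 - <<'E'
from fk import *
rng=np.random.default_rng(0);p=np.array([.6475,.0635,.0985])
for flip in(0,1):
  for back in(0,.1):
    R=gunR(flip=flip);pp=p-back*R[:,1];F=[]
    for i in range(60):
        q,e,a=ik(pp,R,rng.uniform(lo,hi))
        if e<.002 and a<1: F.append(q)
    F=np.array(F);print("flip",flip,back,len(F))
    if len(F): F=F[np.argsort(F[:,2])];print(F[::max(1,len(F)//6)].round(2))
E
```

```text
flip 0 0 44
[[ 0.73  1.25 -1.47  2.09  1.95  1.13 -1.35]
 [ 0.73  1.25 -1.47  2.09  1.95  1.13 -1.35]
 [ 0.62  0.98 -1.17  2.09  1.94  0.81 -1.55]
 [ 0.26  0.71 -0.6   2.1   2.15  0.41 -2.01]
 [-0.44  0.68  0.33  2.14  3.68  0.32  2.49]
 [-0.54  0.72  0.46  2.14  3.83  0.38  2.3 ]
 [-0.98  1.38  1.39  2.16  4.14  1.22  1.52]]
flip 0 0.1 46
[[ 0.81  0.93 -1.47  2.19  1.74  0.94 -1.42]
 [ 0.81  0.93 -1.47  2.19  1.74  0.94 -1.42]
 [ 0.66  0.67 -1.14  2.2   1.74  0.61 -1.56]
 [ 0.31  0.48 -0.64  2.21  1.89  0.3  -1.83]
 [ 0.09  0.43 -0.35  2.22  2.15  0.19 -2.13]
 [-0.8   0.57  0.8   2.26  4.24  0.42  1.91]
 [-1.02  0.93  1.29  2.27  4.35  0.9   1.66]]
flip 1 0 37
[[ 0.73  1.25 -1.47  2.09  1.95  1.13  1.79]
 [ 0.61  0.97 -1.15  2.09  1.94  0.79  1.58]
 [ 0.2   0.69 -0.52  2.11  2.22  0.37  1.04]
 [ 0.    0.65 -0.26  2.12  2.56  0.27  0.63]
 [-0.17  0.64 -0.03  2.13  3.    0.24  0.12]
 [-0.26  0.65  0.08  2.13  3.25  0.25 -0.15]
 [-0.49  0.7   0.4   2.14  3.76  0.34 -0.75]]
flip 1 0.1 36
[[ 0.81  0.93 -1.47  2.19  1.74  0.94  1.72]
 [ 0.59  0.6  -1.02  2.2   1.76  0.52  1.53]
 [ 0.22  0.45 -0.52  2.22  1.97  0.25  1.21]
 [ 0.09  0.43 -0.35  2.22  2.15  0.19  1.01]
 [-0.47  0.44  0.35  2.25  3.86  0.19 -0.79]
 [-0.61  0.48  0.52  2.25  4.07  0.26 -1.02]]
```

The feasible branch needs the elbow on the other side (q3 < 0, q5 ≈ 1.9). I check whether a minimum-norm model predicts the controller, so I can steer the redundancy.

```bash
cat >> fk.py <<'E'
def jac(q,h=1e-5):
    P,Q=fk(q);J=np.zeros((6,7))
    for i in range(7):
        d=q.copy();d[i]+=h;P2,Q2=fk(d);J[:3,i]=(P2-P)/h;J[3:,i]=Ro.from_matrix(Q2@Q.T).as_rotvec()/h
    return J
def sim(q,wps,qpref=None,k=0.,n=40,lam=1e-3):
    """wps: list of (p,R). min-norm clipped DLS tracking"""
    q=np.array(q,float);out=[]
    for p,R in wps:
        for _ in range(n):
            P,Q=fk(q);v=np.r_[p-P,Ro.from_matrix(R@Q.T).as_rotvec()]*.2
            J=jac(q);free=np.ones(7,bool)
            for _ in range(3):
                Jf=J[:,free];dq=np.zeros(7);Ji=Jf.T@np.linalg.inv(Jf@Jf.T+lam**2*np.eye(6));dq[free]=Ji@v
                if qpref is not None: dq[free]+=(np.eye(free.sum())-Ji@Jf)@(k*(qpref-q)[free])
                bad=free&(((q+dq)<lo)|((q+dq)>hi))
                if not bad.any():break
                free&=~bad
            q=np.clip(q+dq,lo,hi)
        P,Q=fk(q);out.append((q.copy(),np.linalg.norm(p-P),np.degrees(np.linalg.norm(Ro.from_matrix(R@Q.T).as_rotvec()))))
    return out
E
python3 - <<'E'
from fk import *
L=D[-2:]
for a,b in((D[-2],D[-1]),(D[2],D[3])):
    R1=Ro.from_euler("xyz",a[2]);R2=Ro.from_euler("xyz",b[2]);rv=(R2*R1.inv()).as_rotvec()
    w=[(np.array(a[1])+(np.array(b[1])-np.array(a[1]))*t,(Ro.from_rotvec(rv*t)*R1).as_matrix()) for t in np.linspace(.1,1,10)]
    print("true",np.round(b[0],2))
    for k,pref in((0,None),(.02,(lo+hi)/2),(.02,np.array(D[0][0]))):
        print(k,sim(a[0],w,pref,k,n=10)[-1][0].round(2))
E
```

```text
true [-1.03  0.43  0.9   1.84 -0.5   1.02  0.66]
0 [-1.04  0.43  0.9   1.85 -0.5   1.02  0.66]
0.02 [-0.09  0.32 -0.36  1.8   0.06  0.96  0.12]
0.02 [-0.65  0.32  0.34  1.83 -0.22  0.95  0.38]
true [-1.08  0.37  1.09  1.99 -0.51  0.85  0.43]
0 [-1.09  0.39  1.11  1.99 -0.54  0.85  0.45]
0.02 [ 0.02  0.23 -0.31  1.95  0.09  0.8  -0.17]
0.02 [-0.64  0.23  0.47  1.98 -0.18  0.78  0.09]
```

The minimum-norm model matches the controller exactly. I search in simulation for a short detour that lands on the feasible branch.

```bash
cat > plan.py <<'E'
from fk import *
q0=np.array(D[-1][0]);p0,R0=fk(q0)
sq=np.array([.6475,.0635,.0985])
def seg(a,b,n=8):
    (p,R),(P,Q)=a,b;rv=Ro.from_matrix(Q@R.T).as_rotvec()
    return [(p+(P-p)*t,Ro.from_rotvec(rv*t).as_matrix()@R) for t in np.linspace(1/n,1,n)]
def run(keys,q=q0,n=6):
    q=q.copy();res=[]
    for K in keys:
        a=fk(q);o=sim(q,seg(a,K),n=n);q=o[-1][0];res.append(o[-1])
    return res
E
cat > s1.py <<'E'
from plan import *
down=gunR(9.5,0)
rz=lambda d:Ro.from_euler("z",d,degrees=True).as_matrix()
rows=[]
for P in([.45,.1,.33],):
 P=np.array(P)
 for s in(-60,-45,-30,-20,20,30,45,60):      # sideways tilt about stand x
  for yw in(-60,0,60):
    ex=np.array([np.cos(.166),np.sin(.166),0]);tiltR=Ro.from_rotvec(ex*np.radians(s)).as_matrix()
    for t in(0,20,35):
      mid=tiltR@rz(yw)@gunR(9.5,t)
      R=gunR(9.5,35)
      r=run([(P,tiltR@rz(yw)@gunR(9.5,t)),(np.array([.52,.1,.25]),tiltR@gunR(9.5,35)),(sq-.12*R[:,1],R),(sq,R)])
      rows.append((r[-1][1]*1e3+r[-1][2]+r[-2][2],s,yw,t,r[-2][2].round(1),r[-1][0].round(2),(r[-1][1]*1e3).round(1),r[-1][2].round(1)))
rows.sort(key=lambda x:x[0])
for r in rows[:8]:print(r)
E
time python3 s1.py
```

```text
(np.float64(6.270577158725276), -20, -60, 0, np.float64(0.7), array([ 0.16,  0.67, -0.47,  2.12,  2.26,  0.34, -2.16]), np.float64(5.5), np.float64(0.0))
(np.float64(6.364058237465875), -20, 60, 20, np.float64(0.8), array([ 0.17,  0.67, -0.48,  2.12,  2.26,  0.34, -2.16]), np.float64(5.5), np.float64(0.0))
(np.float64(6.367548872272948), -20, -60, 20, np.float64(0.8), array([ 0.17,  0.67, -0.47,  2.12,  2.26,  0.34, -2.16]), np.float64(5.5), np.float64(0.0))
(np.float64(6.373454905132212), -20, 0, 20, np.float64(0.8), array([ 0.17,  0.67, -0.48,  2.12,  2.25,  0.34, -2.15]), np.float64(5.5), np.float64(0.0))
(np.float64(6.380957044560546), -20, 0, 35, np.float64(0.9), array([ 0.17,  0.67, -0.48,  2.12,  2.25,  0.34, -2.16]), np.float64(5.5), np.float64(0.0))
(np.float64(6.386621558811681), -20, 60, 35, np.float64(0.9), array([ 0.17,  0.67, -0.48,  2.12,  2.25,  0.35, -2.15]), np.float64(5.5), np.float64(0.0))
(np.float64(6.388632831059323), -20, -60, 35, np.float64(0.9), array([ 0.16,  0.67, -0.47,  2.12,  2.26,  0.34, -2.17]), np.float64(5.5), np.float64(0.0))
(np.float64(6.802268265383248), -30, -60, 0, np.float64(1.2), array([ 0.16,  0.67, -0.46,  2.12,  2.27,  0.34, -2.17]), np.float64(5.5), np.float64(0.1))
real	1m54.319s
user	1m39.077s
sys	0m0.365s
```

```bash
cat > s2.py <<'E'
from plan import *
R=gunR();ex=np.array([np.cos(.166),np.sin(.166),0])
for s in(-22,-28):
    K1=(np.array([.50,.10,.30]),Ro.from_rotvec(ex*np.radians(s)).as_matrix()@R);K2=(sq-.12*R[:,1],R);K3=(sq,R)
    o=run([K1,K2,K3],n=10)
    for x in o:print(s,x[0].round(2),x[1].round(4),x[2].round(1))
    p,Q=p0,R0
    for P,RR in(K1,K2,K3):print((P-p).round(4),np.degrees(Ro.from_matrix(RR@Q.T).as_rotvec()).round(1));p,Q=P,RR
E
python3 s2.py
```

```text
-22 [-1.73  0.45  1.42  2.32  0.1   0.21 -0.24] 0.0013 0.7
-22 [ 0.07  0.37 -0.33  2.24  2.02  0.16 -2.01] 0.0022 0.3
-22 [ 0.18  0.68 -0.5   2.11  2.24  0.36 -2.13] 0.0018 0.0
[-0.015  -0.0676  0.0034] [-11.8 -37.2 -18.4]
[ 0.0796 -0.0479 -0.1032] [21.7  3.6 -0. ]
[ 0.0679  0.0114 -0.0983] [0. 0. 0.]
-28 [-1.74  0.54  1.42  2.31  0.14  0.22 -0.29] 0.0013 0.7
-28 [ 0.06  0.37 -0.32  2.24  2.03  0.16 -2.02] 0.0022 0.4
-28 [ 0.18  0.68 -0.49  2.11  2.24  0.35 -2.14] 0.0018 0.0
[-0.015  -0.0676  0.0034] [-17.3 -39.2 -16.6]
[ 0.0796 -0.0479 -0.1032] [27.6  4.6 -0. ]
[ 0.0679  0.0114 -0.0983] [0. 0. 0.]
```

>>> apply_moves(jaw=[1,1,1,1,1], translation=[[-0.003,-0.012,0],[-0.006,-0.024,0.001],[-0.009,-0.036,0.002],[-0.012,-0.048,0.003],[-0.015,-0.068,0.003]], angular=[[-2,-6.2,-3],[-4,-12.4,-6],[-6,-18.6,-9.2],[-8,-24.8,-12.2],[-10,-31,-15.3]])

```text
clock: 9.45
position: [0.5007, 0.0971, 0.3003]
tool_rot: [-1.063, -0.322, -1.318]
force: [16.0, -129.2, 75.7]
grip_width: 0.0854
```

>>> apply_moves(jaw=[1,1,1], translation=[[0,0,0],[0,0,0],[0,0,0]], angular=[[-1.8,-6.2,-3.1],[-1.8,-6.2,-3.1],[-1.8,-6.2,-3.1]])

```text
clock: 9.75
position: [0.4998, 0.0967, 0.2993]
tool_rot: [-0.962, -0.377, -1.407]
force: [-0.3, 0.1, 0.2]
grip_width: 0.0854
```

```bash
python3 log.py
python3 - <<'E'
from plan import *
R=gunR()
for bk in(.12,):
    for n in(3,15):
        r=run([(sq-bk*R[:,1],R),(sq,R)],n=n)
        for x in r:print(n,x[0].round(2),x[1].round(4),x[2].round(1))
K=(sq-.12*R[:,1]);print((K-p0).round(4),np.degrees(Ro.from_matrix(R@R0.T).as_rotvec()).round(1))
q=q0
for K in seg((p0,R0),(K,R),8): 
    q,e,a=sim(q,[K],n=10)[0];print(q.round(2),e.round(3),a.round(1))
E
```

```text
[-1.719  0.449  1.422  2.323  0.096  0.201 -0.246] [0.4998 0.0967 0.2993] [-0.962 -0.377 -1.407] 9.75
3 [-0.08  0.33 -0.21  2.26  1.89  0.16 -1.92] 0.0194 2.5
3 [ 0.16  0.64 -0.47  2.13  2.23  0.34 -2.14] 0.018 0.3
15 [ 0.07  0.38 -0.34  2.24  2.03  0.16 -2.03] 0.0006 0.1
15 [ 0.18  0.68 -0.5   2.11  2.24  0.36 -2.13] 0.0005 0.0
[ 0.0796 -0.0442 -0.1023] [21.3  3.4  0.2]
[-1.62  0.41  1.33  2.33  0.17  0.16 -0.32] 0.002 0.3
[-1.44  0.31  1.11  2.33  0.72  0.16 -0.86] 0.002 0.3
[-1.19  0.27  0.85  2.32  1.03  0.16 -1.16] 0.002 0.3
[-0.89  0.25  0.55  2.31  1.28  0.16 -1.4 ] 0.002 0.3
[-0.58  0.26  0.26  2.3   1.5   0.16 -1.59] 0.002 0.3
[-0.32  0.29  0.01  2.28  1.7   0.16 -1.76] 0.002 0.3
[-0.11  0.33 -0.18  2.26  1.87  0.16 -1.91] 0.002 0.3
[ 0.06  0.37 -0.33  2.24  2.02  0.16 -2.02] 0.002 0.3
```

The simulation agrees with the arm. That last call read a brief wrist-force spike of about 150 N in free air as joint 3 reached its range end; it went straight back to zero. I note it and move more gently through the swing.

>>> apply_moves(jaw=[1,1,1,1,1], translation=[[0.003,-0.002,-0.004],[0.006,-0.004,-0.008],[0.01,-0.005,-0.012],[0.013,-0.007,-0.016],[0.016,-0.009,-0.02]], angular=[[0.85,0.14,0],[1.7,0.27,0],[2.55,0.4,0],[3.4,0.55,0],[4.26,0.68,0]])

```text
clock: 10.25
position: [0.5173, 0.086, 0.2805]
tool_rot: [-0.962, -0.301, -1.409]
force: [0.7, -0.9, -0.5]
grip_width: 0.0855
```

>>> apply_moves(jaw=[1,1,1,1,1], translation=[[0.003,-0.002,-0.004],[0.006,-0.004,-0.008],[0.01,-0.005,-0.012],[0.013,-0.007,-0.016],[0.016,-0.009,-0.02]], angular=[[0.85,0.14,0],[1.7,0.27,0],[2.55,0.4,0],[3.4,0.55,0],[4.26,0.68,0]])

```text
clock: 10.75
position: [0.5335, 0.0766, 0.2608]
tool_rot: [-0.96, -0.226, -1.41]
force: [0.6, -0.1, -1.2]
grip_width: 0.0859
```

```bash
python3 log.py; python3 st.py
```

```text
[-1.089  0.254  0.758  2.315  1.09   0.163 -1.207] [0.5335 0.0766 0.2608] [-0.96  -0.226 -1.41 ] 10.75
10.75 [0.5335 0.0766 0.2608] [-1.09  0.25  0.76  2.31  1.09  0.16 -1.21]
turn needed deg [12.8  2.1  0.3]
d [ 0.114  -0.0131 -0.1623] gun: -0.0028 -0.0317 -0.1962 [ 0.6 -0.1 -1.2] 0.08593962570487951
```

>>> apply_moves(jaw=[1,1,1,1,1], translation=[[0.003,-0.0015,-0.004],[0.006,-0.003,-0.008],[0.009,-0.005,-0.013],[0.012,-0.0065,-0.017],[0.015,-0.008,-0.021]], angular=[[0.85,0.14,0],[1.7,0.27,0],[2.55,0.4,0],[3.4,0.55,0],[4.26,0.7,0.1]])

```text
clock: 11.25
position: [0.5488, 0.0683, 0.2401]
tool_rot: [-0.959, -0.152, -1.408]
force: [0.2, -0.3, -0.6]
grip_width: 0.085
```

>>> apply_moves(jaw=[1,1,1,1,1], translation=[[0.003,-0.0015,-0.004],[0.006,-0.003,-0.008],[0.009,-0.005,-0.013],[0.012,-0.0065,-0.017],[0.015,-0.008,-0.021]], angular=[[0.85,0.14,0],[1.7,0.27,0],[2.55,0.4,0],[3.4,0.55,0],[4.26,0.7,0.1]])

```text
clock: 11.75
position: [0.564, 0.06, 0.2191]
tool_rot: [-0.959, -0.077, -1.407]
force: [-0.4, -0.1, -0.5]
grip_width: 0.0855
```

>>> apply_moves(jaw=[1,1,1,1,1], translation=[[0.003,-0.0015,-0.004],[0.006,-0.003,-0.008],[0.01,-0.005,-0.013],[0.013,-0.0065,-0.018],[0.016,-0.0085,-0.022]], angular=[[0.85,0.14,0],[1.7,0.27,0],[2.55,0.4,0],[3.4,0.55,0],[4.26,0.7,0.1]])

```text
clock: 12.25
position: [0.5801, 0.0514, 0.1969]
tool_rot: [-0.958, -0.002, -1.405]
force: [0.0, 0.6, 0.0]
grip_width: 0.0854
```

```bash
python3 log.py; python3 st.py
python3 - <<'E'
from h import *
W=grab("wrist","w9")
cv2.imwrite("pics/w9.png",cv2.resize(W["pixels"][:,:,::-1],(800,600),interpolation=cv2.INTER_CUBIC))
E
```

```text
[ 0.096  0.385 -0.363  2.236  2.018  0.172 -2.008] [0.5801 0.0514 0.1969] [-0.958 -0.002 -1.405] 12.25
12.25 [0.5801 0.0514 0.1969] [ 0.1   0.38 -0.36  2.24  2.02  0.17 -2.01]
turn needed deg [ 0.1  0.1 -0. ]
d [ 0.0674  0.0121 -0.0984] gun: -0.0004 0.0008 -0.1199 [0.  0.6 0. ] 0.08537837730515278
```

View pics/w9.png

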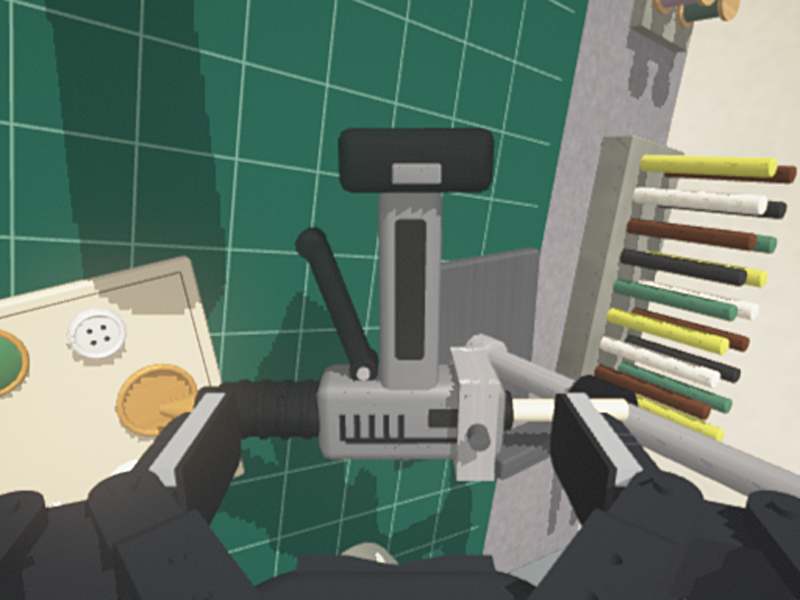

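The hand is on the right branch, at the approach point and square to the gun. The handle spans x 380–440, the trigger end is at (312,243), the pin (364,373) and the foot (340–493,130–190). I check these against the assumed gun pose.

Run:
```python
from h import *
from scipy.optimize import least_squares
W=load("w9");W7=load("w7");W2=load("w2");q=lambda p:((np.array(p)+.5)/1.5625-.5)
G={"hL":(.112,.10,.015),"hR":(.140,.10,.015),"pin":(.104,.024,.009),"fL":(.096,.110,.022),"fR":(.160,.110,.022),"trig":(.082,.086,.0)}
O=[(W,"pin",(364,373)),(W7,"pin",(587,410)),(W2,"pin",(611,342)),(W,"fL",(341,188)),(W,"fR",(493,190)),(W2,"fL",(619,206)),(W2,"fR",(742,217)),(W7,"fL",(587,291)),(W7,"fR",(704,300))]
def pt(v,g):
    return np.array([v[0],v[1],.03])+Ro.from_euler("ZY",[v[2],-35],degrees=True).apply(g)
f=lambda v:np.hstack([proj(w,pt(v,G[k]))-q(p) for w,k,p in O])
r=least_squares(f,[.5605,-.0098,9.],loss="soft_l1");print(r.x,f(r.x).reshape(-1,2).round(1).tolist());print("sq",pt(r.x,(.1195,.058,0)))
for k in("hL","hR"):print(k,(proj(W,pt(r.x,G[k]))+.5)*1.5625)
```

```text
[ 5.60549951e-01 -5.95763909e-03  8.68740063e+00] [[-0.1, -2.7], [0.3, -2.0], [1.1, -2.0], [0.7, 0.3], [2.7, 0.4], [-1.6, 0.5], [-0.1, 1.3], [-2.0, -3.0], [-1.8, 2.6]]
sq [0.64855504 0.06616238 0.09854238]
hL [381.65826472 211.91052768]
hR [446.69303395 212.79281787]
```

>>> apply_moves(jaw=[1,1,1,1,1], translation=[[0.008,0.002,-0.012],[0.018,0.004,-0.026],[0.028,0.006,-0.04],[0.038,0.008,-0.054],[0.048,0.01,-0.069]], angular=[[0,0,0],[0,0,0],[0,0,0],[0,0,0],[0,0,0]])

```text
clock: 12.8
position: [0.6282, 0.0616, 0.1273]
tool_rot: [-0.959, -0.003, -1.405]
force: [-0.3, -0.8, 0.1]
grip_width: 0.0852
```

>>> apply_moves(jaw=[1,1,1,1], translation=[[0.007,0.001,-0.01],[0.014,0.0025,-0.02],[0.02,0.0036,-0.029],[0.02,0.0036,-0.029]], angular=[[0,0,0],[0,0,0],[0,0,0],[0,0,0]])

```text
clock: 13.2
position: [0.647, 0.0668, 0.0968]
tool_rot: [-0.962, 0.0, -1.403]
force: [0.1, -0.0, -0.2]
grip_width: 0.0855
```

```bash
python3 st.py
python3 - <<'E'
from h import *
W=grab("wrist","w10")
cv2.imwrite("pics/w10.png",cv2.resize(W["pixels"][:,:,::-1],(800,600),interpolation=cv2.INTER_CUBIC))
E
```

```text
13.2 [0.647  0.0668 0.0968] [ 0.18  0.69 -0.51  2.11  2.22  0.37 -2.11]
turn needed deg [ 0.  -0.1 -0.1]
d [ 0.0005 -0.0033  0.0017] gun: 0.0009 -0.0033 0.0014 [ 0.1 -0.  -0.2] 0.08547172584230979
```

View pics/w10.png

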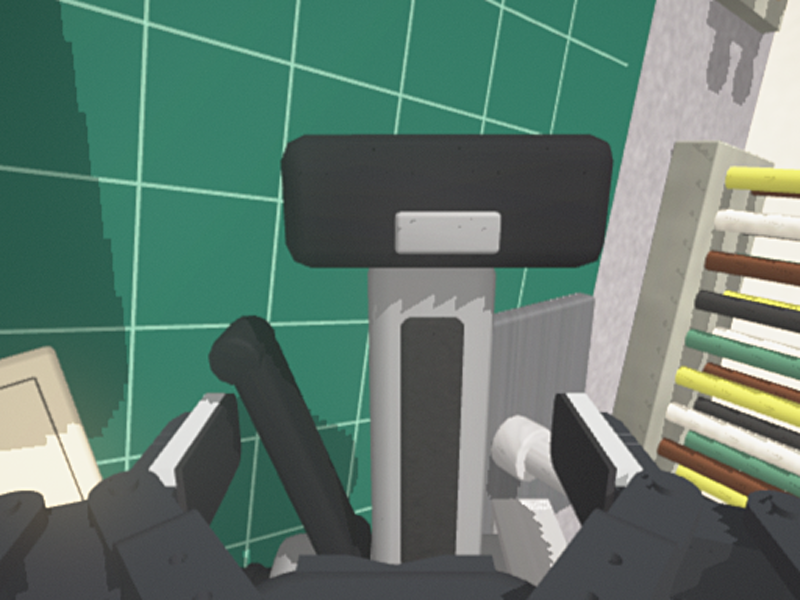

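The pads straddle the trigger, with its end at (240,345), and the handle at x 370–495. Nothing else is between them. Now I squeeze at a moderate grip.

>>> apply_moves(jaw=[-0.2,-0.2,-0.2,-0.2,-0.2], translation=[[0,0,0],[0,0,0],[0,0,0],[0,0,0],[0,0,0]], angular=[[0,0,0],[0,0,0],[0,0,0],[0,0,0],[0,0,0]], newtons=35)

```text
clock: 13.75
position: [0.6473, 0.0673, 0.0994]
tool_rot: [-0.959, 0.0, -1.403]
force: [-3.6, 0.6, 12.1]
grip_width: 0.0398
```

```bash
python3 st.py
```

```text
13.75 [0.6473 0.0673 0.0994] [ 0.18  0.69 -0.51  2.11  2.22  0.37 -2.11]
turn needed deg [-0.   0.1 -0.1]
d [ 0.0002 -0.0038 -0.0009] gun: -0.0009 -0.0038 -0.0005 [-3.6  0.6 12.1] 0.03976294207771111
```

>>> apply_moves(jaw=[-0.2,-0.2,-0.2,-0.2,-0.2], translation=[[0,0,0],[0,0,0],[0,0,0],[0,0,0],[0,0,0]], angular=[[0,0,0],[0,0,0],[0,0,0],[0,0,0],[0,0,0]])

```text
clock: 14.25
position: [0.6473, 0.0673, 0.0994]
tool_rot: [-0.959, 0.0, -1.403]
force: [-3.5, 1.1, 11.9]
grip_width: 0.0399
```

>>> apply_moves(jaw=[-0.2,-0.2,-0.2,-0.2,1], translation=[[0,0,0],[0,0,0],[0,0,0],[0,0,0],[0,0,0]], angular=[[0,0,0],[0,0,0],[0,0,0],[0,0,0],[0,0,0]])

```text
clock: 14.75
position: [0.6461, 0.0665, 0.0979]
tool_rot: [-0.962, 0.0, -1.403]
force: [-2.0, -3.6, -6.2]
grip_width: 0.0534
```

>>> apply_moves(jaw=[1,1,1,1,1], translation=[[0,0,0],[0,0,0],[0,0,0],[0,0,0],[0,0,0]], angular=[[0,0,0],[0,0,0],[0,0,0],[0,0,0],[0,0,0]])

```text
clock: 15.25
position: [0.6468, 0.0672, 0.0979]
tool_rot: [-0.961, 0.001, -1.403]
force: [-0.5, -0.4, -0.0]
grip_width: 0.0854
```

```bash
python3 st.py
python3 - <<'E'
from h import *
a=load("w10")["pixels"].astype(int);b=grab("wrist","w11")["pixels"].astype(int)
r=np.abs(a-b)[200:360,125:235];print("trigger region diff mean",r.mean(),"frac>40",(r.max(2)>40).mean())
E
```

```text
15.25 [0.6468 0.0672 0.0979] [ 0.18  0.69 -0.51  2.11  2.22  0.37 -2.11]
turn needed deg [-0.  -0.1 -0.1]
d [ 0.0007 -0.0037  0.0006] gun: 0.0004 -0.0037 0.0004 [-0.5 -0.4 -0. ] 0.08540698494362091
trigger region diff mean 3.7401704545454546 frac>40 0.007443181818181818
```

The trigger picture matches the one at rest, so it sprang back. I simulate the way out and the press pose.

```bash
python3 log.py
python3 - <<'E'
from plan import *
R=gunR();dn=gunR(16.7,0)
K=[(p0-.13*R[:,1],R),(np.array([.46,0.0,.30]),dn),(np.array([.4987,-.0287,.06]),dn),(np.array([.4987,-.0287,.031]),dn),(np.array([.436,-.048,.031]),dn)]
q=q0
for k in K:
    a=fk(q)
    print("move",(k[0]-a[0]).round(4),np.degrees(Ro.from_matrix(k[1]@a[1].T).as_rotvec()).round(1))
    for i,s in enumerate(seg(a,k,8)):
        q,e,t=sim(q,[s],n=10)[0]
        if i%2: print(q.round(2),(e*1e3).round(1),t.round(1))
E
```

```text
[ 0.184  0.689 -0.511  2.108  2.221  0.367 -2.115] [0.6467 0.0671 0.0979] [-9.610e-01  1.000e-03 -1.403e+00] 15.3
move [-0.0735 -0.0123  0.1065] [-0.  -0.1 -0.1]
[ 0.18  0.62 -0.5   2.15  2.18  0.33 -2.11] 1.9 0.0
[ 0.17  0.54 -0.48  2.18  2.14  0.29 -2.09] 2.0 0.0
[ 0.13  0.45 -0.43  2.22  2.07  0.23 -2.05] 2.0 0.0
[ 0.07  0.36 -0.35  2.24  1.97  0.16 -1.97] 1.9 0.0
move [-0.1144 -0.0554  0.0974] [-7.9 34.1  7. ]
[ 0.43  0.35 -0.74  2.16  0.83  0.34 -0.76] 2.3 0.5
[ 0.63  0.35 -0.96  2.08  0.55  0.6  -0.44] 2.4 0.5
[ 0.7   0.34 -1.03  2.    0.41  0.84 -0.28] 2.4 0.5
[ 0.73  0.34 -1.06  1.92  0.34  1.06 -0.18] 2.4 0.5
move [ 0.037  -0.0296 -0.2386] [-0.1  0.5  0.1]
[ 0.67  0.43 -1.    1.97  0.44  0.97 -0.26] 3.6 0.0
[ 0.6   0.53 -0.92  2.01  0.55  0.87 -0.33] 3.7 0.0
[ 0.54  0.63 -0.83  2.03  0.67  0.77 -0.41] 3.7 0.0
[ 0.48  0.73 -0.74  2.03  0.79  0.69 -0.48] 3.7 0.0
move [ 0.0006 -0.0005 -0.0326] [-0.  0. -0.]
[ 0.47  0.74 -0.72  2.03  0.8   0.67 -0.5 ] 0.5 0.0
[ 0.46  0.76 -0.71  2.04  0.82  0.66 -0.51] 0.5 0.0
[ 0.45  0.77 -0.7   2.04  0.84  0.65 -0.52] 0.5 0.0
[ 0.44  0.78 -0.68  2.04  0.85  0.63 -0.54] 0.5 0.0
move [-0.0627 -0.0193 -0.0005] [-0.  0. -0.]
[ 0.45  0.77 -0.68  2.07  0.87  0.61 -0.55] 1.0 0.0
[ 0.46  0.75 -0.67  2.11  0.88  0.58 -0.57] 1.0 0.0
[ 0.47  0.74 -0.66  2.15  0.9   0.56 -0.58] 1.0 0.0
[ 0.48  0.72 -0.65  2.19  0.92  0.53 -0.6 ] 1.0 0.0
```

>>> apply_moves(jaw=[1,1,1,1,1], translation=[[-0.0085,-0.0014,0.012],[-0.02,-0.0033,0.029],[-0.034,-0.0057,0.049],[-0.048,-0.008,0.07],[-0.062,-0.0104,0.09]], angular=[[0,0,0],[0,0,0],[0,0,0],[0,0,0],[0,0,0]])

```text
clock: 15.8
position: [0.5841, 0.0566, 0.1886]
tool_rot: [-0.961, 0.001, -1.403]
force: [0.2, 0.0, -0.7]
grip_width: 0.0854
```

>>> apply_moves(jaw=[1,-1,-1,-1,-1], translation=[[-0.008,-0.003,0.007],[-0.016,-0.007,0.014],[-0.024,-0.011,0.021],[-0.034,-0.016,0.03],[-0.046,-0.022,0.04]], angular=[[-0.5,2.2,0.4],[-1,4.4,0.8],[-1.5,6.6,1.2],[-2.1,9,1.8],[-2.8,12,2.5]])

```text
clock: 16.3
position: [0.5652, 0.0305, 0.2115]
tool_rot: [-1.075, -0.045, -1.407]
force: [0.8, -0.2, 0.9]
grip_width: 0.0278
```

>>> apply_moves(jaw=[-1,-1,-1,-1,-1], translation=[[-0.014,-0.007,0.012],[-0.03,-0.014,0.025],[-0.046,-0.022,0.04],[-0.062,-0.029,0.055],[-0.075,-0.034,0.065]], angular=[[-1,4.5,0.9],[-2,9,1.8],[-3,13.5,2.7],[-4,18,3.6],[-5.1,22.1,4.5]])

```text
clock: 16.8
position: [0.4901, -0.0045, 0.2778]
tool_rot: [-1.472, -0.05, -1.309]
force: [-0.6, -0.9, -0.7]
grip_width: -0.0002
```

```bash
python3 log.py
cat > pl.py <<'E'
from h import *
# plaque top mask from wrist/top: cream pixels, minAreaRect corners onto z=.012
import sys
W=grab(sys.argv[1],"pl");hsv=cv2.cvtColor(W["pixels"],cv2.COLOR_RGB2HSV)
m=((hsv[...,0]>12)&(hsv[...,0]<32)&(hsv[...,1]>20)&(hsv[...,1]<110)&(hsv[...,2]>90)).astype(np.uint8)
m=cv2.morphologyEx(m,cv2.MORPH_OPEN,np.ones((3,3)))
if sys.argv[1]=="top":
    k=np.zeros_like(m);k[150:260,200:330]=1;m*=k
c=cv2.findContours(m,0,1)[0];c=max(c,key=cv2.contourArea)
X=np.array([onz(W,p[0],.012)[:2] for p in c]).astype(np.float32)
(cx,cy),(w,h),a=cv2.minAreaRect(X);print("centre",cx,cy,"size",w,h,a);B=cv2.boxPoints(((cx,cy),(w,h),a));print(B.round(3).tolist())
E
python3 pl.py wrist; python3 pl.py top
python3 - <<'E'
from plan import *
dn=gunR(16.7,0);print((np.array([.4987,-.0287,.06])-p0).round(4),np.degrees(Ro.from_matrix(dn@R0.T).as_rotvec()).round(1))
E
```

```text
[ 0.597  0.322 -0.894  1.96   0.383  0.909 -0.222] [ 0.4901 -0.0045  0.2778] [-1.472 -0.05  -1.309] 16.8
centre 0.5001280307769775 -0.028682716190814972 size 0.1994929015636444 0.14050829410552979 16.958026885986328
[[0.3840000033378601, 0.008999999612569809], [0.42500001192092896, -0.125], [0.6159999966621399, -0.06700000166893005], [0.574999988079071, 0.06800000369548798]]
centre 0.7238062620162964 -0.19347719848155975 size 0.008242737501859665 0.01602192223072052 0.543552815914154
[[0.7200000286102295, -0.1860000044107437], [0.7200000286102295, -0.20200000703334808], [0.7279999852180481, -0.20100000500679016], [0.7279999852180481, -0.1850000023841858]]
[ 0.0086 -0.0248 -0.2177] [1.2 6.2 1.6]
```

The plaque fit is excellent: 199.5x140.5 mm, centre (0.500,-0.029), yaw 17.0°, and unmoved. I go down to press at its centre.

>>> apply_moves(jaw=[-1,-1,-1,-1,-1], translation=[[0.003,-0.008,-0.035],[0.006,-0.016,-0.075],[0.009,-0.025,-0.115],[0.009,-0.025,-0.155],[0.009,-0.025,-0.195]], angular=[[0.6,3,0.8],[1.2,6.2,1.6],[1.2,6.2,1.6],[1.2,6.2,1.6],[1.2,6.2,1.6]])

```text
clock: 17.4
position: [0.4994, -0.0283, 0.0791]
tool_rot: [-1.566, 0.0, -1.279]
force: [0.5, -0.5, -1.0]
grip_width: -0.0001
```

>>> apply_moves(jaw=[-1,-1,-1,-1], translation=[[0,0,-0.02],[0,0,-0.035],[0,0,-0.043],[0,0,-0.044]], angular=[[0,0,0],[0,0,0],[0,0,0],[0,0,0]])

```text
clock: 17.8
position: [0.4997, -0.0285, 0.0371]
tool_rot: [-1.567, -0.0, -1.278]
force: [0.4, -0.2, 0.3]
grip_width: -0.0003
```

```bash
python3 log.py
```

```text
[ 0.387  0.745 -0.606  2.041  0.768  0.589 -0.467] [ 0.4997 -0.0285  0.0371] [-1.567 -0.    -1.278] 17.8
```

>>> apply_moves(jaw=[-1,-1,-1,-1], translation=[[0,0,-0.003],[0,0,-0.005],[0,0,-0.006],[0,0,-0.0065]], angular=[[0,0,0],[0,0,0],[0,0,0],[0,0,0]])

```text
clock: 18.2
position: [0.5, -0.0289, 0.0312]
tool_rot: [-1.567, -0.001, -1.279]
force: [0.6, 0.1, -0.8]
grip_width: -0.0001
```

>>> apply_moves(jaw=[-1,-1], translation=[[0,0,-0.0008],[0,0,-0.0008]], angular=[[0,0,0],[0,0,0]])

```text
clock: 18.4
position: [0.5, -0.0289, 0.031]
tool_rot: [-1.567, -0.002, -1.279]
force: [-4.9, -0.8, 19.4]
grip_width: 0.0002
```

>>> apply_moves(jaw=[-1,-1,-1,-1,-1], translation=[[-0.003,-0.001,0.0002],[-0.01,-0.003,0.0002],[-0.018,-0.0055,0.0002],[-0.026,-0.008,0.0002],[-0.034,-0.0105,0.0002]], angular=[[0,0,0],[0,0,0],[0,0,0],[0,0,0],[0,0,0]])

```text
clock: 18.9
position: [0.4667, -0.0391, 0.0311]
tool_rot: [-1.565, -0.001, -1.279]
force: [3.1, -0.3, 7.6]
grip_width: -0.0002
```

>>> apply_moves(jaw=[-1,-1,-1,-1,-1], translation=[[-0.008,-0.0025,-0.0002],[-0.016,-0.005,-0.0002],[-0.024,-0.0075,-0.0002],[-0.03,-0.009,-0.0002],[-0.031,-0.0095,-0.0002]], angular=[[0,0,0],[0,0,0],[0,0,0],[0,0,0],[0,0,0]])

```text
clock: 19.4
position: [0.4358, -0.0486, 0.031]
tool_rot: [-1.565, -0.001, -1.279]
force: [3.1, 1.5, 10.7]
grip_width: -0.0
```

>>> apply_moves(jaw=[-1,-1,-1,-1,-1], translation=[[0,0,0.002],[0,0,0.015],[0,0,0.05],[0,0,0.1],[0,0,0.15]], angular=[[0,0,0],[0,0,0],[0,0,0],[0,0,0],[0,0,0]])

```text
clock: 19.9
position: [0.434, -0.0484, 0.1817]
tool_rot: [-1.569, 0.001, -1.278]
force: [0.3, -1.0, 0.6]
grip_width: 0.0
```

>>> apply_moves(jaw=[-1,-1,-1,-1,-1], translation=[[0,0,0.03],[0,0,0.06],[0,0,0.08],[0,0,0.08],[0,0,0.08]], angular=[[0,0,0],[0,0,0],[0,0,0],[0,0,0],[0,0,0]])

```text
clock: 20.4
position: [0.4346, -0.0491, 0.2601]
tool_rot: [-1.567, -0.001, -1.279]
force: [1.0, -0.3, -0.6]
grip_width: -0.0002
```

```bash
python3 log.py; python3 pl.py wrist
python3 - <<'E'
from h import *
a=load("top0")["pixels"].astype(int);b=grab("top","top2")["pixels"].astype(int);W2=load("w2")
# bystander regions in top view: tumbler, pliers, box, scissors, pot, jar, foam
for n,(x0,y0,x1,y1) in dict(tumbler=(174,180,202,206),pliers=(192,210,214,255),box=(138,198,174,247),scissors=(302,175,340,234),pot=(290,136,316,162),jar=(338,166,364,190),foam=(346,193,386,233)).items():
    print(n,(np.abs(a-b)[y0:y1,x0:x1].max(2)>40).mean().round(3))
E
```

```text
[ 0.756  0.318 -0.94   2.025  0.318  0.946 -0.057] [ 0.4346 -0.0491  0.2601] [-1.567e+00 -1.000e-03 -1.279e+00] 20.4
centre 0.4359649121761322 -0.048766106367111206 size 0.19959253072738647 0.13949458301067352 16.746593475341797
[[0.3199999928474426, -0.010999999940395355], [0.36000001430511475, -0.14399999380111694], [0.5519999861717224, -0.08699999749660492], [0.5109999775886536, 0.04699999839067459]]
tumbler 0.0
pliers 0.0
box 0.0
scissors 0.033
pot 0.0
jar 0.0
foam 0.42
```

Run:
```python
from h import *
for n in("top0","top1","top2"):
    h=cv2.cvtColor(load(n)["pixels"],cv2.COLOR_RGB2HSV);print(n,end=" ")
    for (x0,y0,x1,y1) in((346,193,386,233),(302,175,340,234)):
        r=h[y0:y1,x0:x1];m=r[...,1]<90;ys,xs=np.nonzero(m);print(m.sum(),xs.mean().round(2),ys.mean().round(2),"V",r[...,2][m].mean().round(0),end=" | ")
    print()
```

```text
top0 1430 20.98 19.73 V 209.0 | 669 17.36 33.5 V 138.0 | 
top1 1417 21.0 19.89 V 180.0 | 669 17.34 33.61 V 136.0 | 
top2 1418 21.08 19.83 V 178.0 | 768 15.48 35.93 V 130.0 |
```

Run:
```python
from h import *
a,b=load("top0"),load("top2")
print("corners px",proj(b,[.36,-.144,.012]),proj(b,[.552,-.087,.012]))
f=lambda F:cv2.cvtColor(F["pixels"],cv2.COLOR_RGB2HSV)[175:234,302:340,1]<90
A,B=f(a),f(b);N=B&~A;ys,xs=np.nonzero(N);print("new px",N.sum(),"x",xs.min()+302,xs.max()+302,"y",ys.min()+175,ys.max()+175,"lost",(A&~B).sum(), "new at x>=308:",(xs>=306).sum())
ys,xs=np.nonzero(A);i=xs.argmin();print("scissors leftmost",xs[i]+302,ys[i]+175,onz(a,(xs[i]+302,ys[i]+175),.01))
```

```text
corners px [290.1362863  243.14165105] [275.09814414 193.30832496]
new px 101 x 302 316 y 215 233 lost 2 new at x>=308: 0
scissors leftmost 303 179 [ 0.61045738 -0.1961752   0.01      ]
```

The scissors lost only 2 px of their outline, so they haven't moved; the new pixels at the region's left edge look like the arm coming into view. Foam has the same centroid and is just shadowed. Handing in.

```bash
python3 -c "
from workcell import workorder,observe
print(workorder.job_done()); print(observe()['clock'])"
```

```text
the job is handed in; nothing more can be done
None
the job is handed in; nothing more can be done
```

I carried out every step and handed the job in at about 20.5 s of the 62 s allowed. One force reading along the way may count against it (see below).

**What I did**
- **Slide in:** I slid the plaque by pressing on its bare strip until the empty cup was under the nozzle tip. The cup was at about (0.560–0.562, -0.010) m and the tip at about (0.5605, -0.010) m, so it was centred to 2–3 mm.
- **Trigger:** I squeezed it home once, with the jaws at 39.9 mm where 41 mm is home. I held it for about 1 s, then opened the jaws.
- **Draw back:** I slid the plaque about 67 mm towards the robot, then raised the hand clear.

**Last checks**
- **Trigger:** the picture after release matches the one at rest, so it sprang back fully.
- **Plaque:** it measures 199.6 x 139.5 mm from above, as it should lying flat. Its front edge is about 30 mm on the robot side of the nozzle tip.
- **Other objects:** the tumbler, pliers, box, pot and jar show no change in the top view. The scissors and foam kept their outlines; the pixel changes there look like shadow and the arm in view.

**What went wrong or disagreed**
- **Wrist-force spike:** one reading of about 150 N, over the 120 N limit, came in free air during the wrist reconfiguration. Joint 3 was just reaching the end of its range, reading 1.422 against a limit of 1.42. Nothing appeared to be touched and it was back to zero in the next reading.
- **Press force:** the first press on the plaque briefly reached about 37 N before I backed off to roughly 10–20 N for the slide.
- **Tip height:** my estimate of the nozzle tip's height was 35–37 mm against the 30 mm stated. I used 30 mm.
- **Gun pose:** a separate fit from the gun's body put its sideways position about 4 mm off the direct views of the tip. I trusted the direct views.

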